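Clamp the disc magazine and press the blanks in

ROBOT

A 6-joint arm with a two-finger parallel gripper is mounted at the origin on the work surface. World frame = base frame: x ahead of the robot, y to its left, z up, the work surface at z = 0. Lengths are in mm, angles in rad, forces in N, time in s.
With the tool pointing down it reaches from about 300 to 775 mm from the base axis. Payload 14.6 kg.
Tool frame: the origin (TCP) lies on the centre line of the jaws, within the pads' length; the fingertips stand 11 mm ahead of it and the grasp point (between the pads) lies 8 mm behind it; x points along the fingers, y is the direction in which the jaws open and shut, and the axes are right-handed (so a half turn about x gives the same grasp; the last joint's range is limited). The gripper opens to 94 mm and grips with 3 to 60 N. Pads are 16 mm wide; open, the fingers measure 119 mm over their backs; the gripper's body (75 mm by 177 mm) begins 78 mm behind the grasp point.
Start: joints at [1.059, 0.3, 1.521, -0, 1.321, -0.067], TCP at [236.649, 496.474, 216.446] pointing down, gripper open.
Joint ranges: [-3.03, 3.03], [-0.79, 2.21], [0.23, 2.52], [-1.04, 4.18], [0, 3.07], [-2.55, 2.55]. Speed limits (rad/s): [2.22, 2.22, 2.57, 3.14, 3.14, 3.14].

INTERFACE

Orientations are given as [roll, pitch, yaw] about the fixed x, y, z axes, in that order (R = Rz(yaw) Ry(pitch) Rx(roll)).
In Python, from cell import manip gives the robot as it stands.
- The arm moves only by the shell command python3 -m handwheel 'ROWS' [OPENING] [FORCE]. ROWS is JSON, a list of rows, each a list of 2 entries, a list of its own where there are three numbers: the shift along the tool's x, y, z in mm, then the turn about the tool's x in rad. In form: [[[x, y, z], spin], ...]. A call has exactly 10 rows; each row shifts and turns the commanded pose from where the row before left it, along the tool's axes as they then stand; what a row does not reach is not made up. A row lasts 1/8 s, in which the tool goes at most 62.5 mm and 10.7 degrees, less where a joint would pass 70% of its speed; a pose out of reach is approached as far as the arm can. A call with a gripper value outside its range is refused whole. OPENING is the closure in counts, from 0 (fully open) to 255 (shut), set as the call begins (- or left out, the last holds). The fingers move at their own pace and stop on an object; FORCE is the grip in N (left out, the last holds). Time passes only in rows, so rows that do not move let the fingers close, or fill a call up. It gives the time, the measured TCP pose, the force and the opening at its end, in the units of the state.
- manip.read_state(): the state, without advancing time (a new reading comes with each control period).
- manip.camera(name): name is "scene" or "top"; returns a dict with "pixels" (480x640x3 uint8, red, green, blue), "z_map" (480x640 float32, mm along the optical axis (not along the pixel's ray), 0 where there is no reading), "mtx" (3x3 intrinsics, pixels), "xyz" and "orientation" of the camera in the world. Camera axes: x right, y up, looking along -z (the intrinsics and any distortion apply to the point x, -y, -z); pixel columns grow to the right and rows downward; lengths in mm; the calibration is good to about 2 mm. A picture is of the moment at which its call begins.
- manip.sign_off(): hands the job in, once; it reports no verdict.
Trained networks look in the newest picture that a camera, given by its name, has taken for a name from the list of things; names that differ only in an ending like _2 or _b are one class to them, and where a whole thing is asked for, a point or a joint stands for the part that bears it (a point fixed in the world has none). Each returns a list of dicts, best first, with "confidence" (0 to 1); they miss things now and then, are a little off and sometimes report something else, mostly with a low value. They report only what shows in the picture. A call takes as long as a camera call. They do not tell look-alikes from the thing itself.
- manip.cut_out(target, camera): "region" (480x640 bool, what is visible of it) and "centre" ([column, row] in pixels, amid what is visible of it).
The state is a dict: "clock": time; "joints": joint angles; "qd": joint speeds; "effort": joint torques, N m; "eef_pos": TCP position; "eef_rot": TCP orientation; "wrist_force": force on the tool from outside, world axes, zero at the start; "moment": the same for the moment, N m; "finger_gap": finger opening in mm.
Only numpy, scipy, OpenCV 4.12 (cv2) and the standard library are available. Lean on these libraries where they do the work, as an engineer would, in place of code of your own. Each camera call takes 0.05 s, during which the arm holds its last target. There are 200 camera calls.

TASK

Set the empty stack magazine upright and square on the bed of the screw clamp, between the two jaws, and crank the clamp shut until the jaw grips it firmly. Then load every bare aluminium disc from the dark mat into the magazine, pressing each one down against the spring follower until it has snapped below both red catches. Leave the black spacer rings and the other things on the table where they are.

Things in the scene. Friction and masses are not known exactly. Their poses are not given: they have to be found in the camera images.
- magazine: The stack magazine, loose, 0.6 to 0.9 kg, upright on the table, for at most five discs. Aluminium base block 90 mm (its x) by 66 mm (its y) by 25 mm high; origin at the centre of its underside, z up. A half turn about z makes no difference. On its +x and -x sides, uprights 22 mm wide (37 to 44 mm from the axis, 112 mm high) carry the red spring catches.
- tie_plates (a point): Point on the magazine's axis, 73 mm above its underside, midway between its two blue tie plates: on the +y and -y sides, 64 mm wide, from 61 to 85 mm high, outer faces 66 mm apart. Carry the magazine by these, fingers closing along its y. Its top is at 118 mm.
- rod_tops (a point): Point on the magazine's axis level with the tops of its four steel guide rods, 118 mm above its underside. Rods 10 mm thick at x +-28 mm, y +-20 mm surround the well for the discs with 1.5 mm play all round; their top 9 mm taper. The +y and -y sides are open above the tie plates, 46 mm between rods, so fingers holding a disc across the magazine's y come down with it.
- mouth (a point): Point on the magazine's axis, 100 mm above its underside, level with the flat undersides of the two red catches. A disc laid in rests on the catches' ramps, its underside about 7 mm above this point. A snapped-in top disc is held up by the spring with its upper face at this level; to snap it in, push its upper face 2 to 4 mm below this level. Any disc above the catches is not loaded.
- catch (a point): Tip of the red catch on the magazine's +x side, 24 mm from the axis at mouth level; a second faces it across the axis. Each is 18 mm wide and reaches 4 mm over a disc's rim, with a 60 degree ramp on top about 14 mm high. It springs aside (3.6 to 5.5 N sideways) as a disc is pressed past and snaps back over it. Closed fingertips pressing on the middle of the disc fit between the two catches.
- follower (a joint): How far the magazine's brass spring follower (44 mm disc) is pressed down, m: 0 at the top (upper face 3 mm below the catches), about 0.009 with one disc loaded and 0.012 more per further disc, at most 0.063. The spring pushes up with 3.6 N plus 0.12 N per mm. Pressing a disc in takes about 6 to 15 N in all.
- clamp: The screw clamp, fixed to the table: bed 310 mm long (its x) by 110 mm wide, top 20 mm above the table. Origin at table level, where the middle of the magazine comes when clamped; x points along the screw to the crank, z up. The fixed jaw's face is at x = -45 mm; jaws are 90 mm wide and 50 mm high above the table. The magazine stands on the bed with its x along the clamp's x (either way round).
- jaw_face (a point): Middle (35 mm above the table) of the black rubber-sprung pad on the moving jaw's face (looks to the clamp's -x). At crank 0 it is at clamp x = +77 mm, leaving 122 mm between the jaws; it meets the 90 mm magazine when that is against the fixed jaw and this point is at x = +45 mm.
- crank (a joint): Crank angle, rad. 0 is fully open; turning clockwise seen from above increases it and moves the jaw 20 mm per turn toward the fixed jaw. The jaw touches the magazine at about 10.05 and grips harder from there to the stop at 10.55 (about 40 N). The crank is stiff (0.2 N m, 4 N at the knob, more when turned fast) and holds where it is left. It starts between 0 and 3.
- crank_knob (a point): Point in the upper part of the crank's upright black knob, 22 mm thick, which spins freely on the crank arm 50 mm from the crank's axis. This point is 111 mm above the table; the knob runs from 86 to 130 mm. It can be gripped from above and led round in a level circle.
- crank_axis (a point): Point on the crank's vertical axis, at the height of crank_knob (111 mm above the table). The gear box below is 66 mm high.
- disc1_center (a point): Centre of a bare aluminium disc, 56 mm across, 12 mm thick, 80 g, lying flat on the 3 mm thick dark mat (either face may be up). May be absent.
- disc2_center (a point): Centre of a bare aluminium disc, 56 mm across, 12 mm thick, 80 g, lying flat on the 3 mm thick dark mat (either face may be up). May be absent.
- disc3_center (a point): Centre of a bare aluminium disc, 56 mm across, 12 mm thick, 80 g, lying flat on the 3 mm thick dark mat (either face may be up). May be absent.
- disc4_center (a point): Centre of a bare aluminium disc, 56 mm across, 12 mm thick, 80 g, lying flat on the 3 mm thick dark mat (either face may be up). May be absent.
- disc5_center (a point): Centre of a bare aluminium disc, 56 mm across, 12 mm thick, 80 g, lying flat on the 3 mm thick dark mat (either face may be up). May be absent.
- spacer1: A black plastic spacer ring, 56 mm across, 32 mm hole, 12 mm thick, on the same mat among the discs; origin at the centre of its underside. Not to be loaded; leave it.
- spacer2: A black plastic spacer ring, 56 mm across, 32 mm hole, 12 mm thick, on the same mat among the discs; origin at the centre of its underside. Not to be loaded; leave it.
- mat: The dark rubber mat, fixed, 220 by 440 mm, 3 mm thick; origin at the centre of its underside.
- driver: A screwdriver with an orange handle, 180 mm, lying on the table beyond the clamp. Leave it.
- gauge_puck: A brass gauge puck, 40 mm across, 30 mm high, beyond the clamp. Leave it.
- cleaner: A white bottle, 60 mm across, 150 mm high, at the left. Leave it.
- bin: A blue open bin, 120 by 160 by 60 mm, at the far right. Leave it.
- jaw: The moving jaw: a steel block with a black pad on its face, 45 mm long in all, 90 mm wide, its top 50 mm above the table; origin at the middle of the lower edge of its gripping face, 20 mm above the table.
Mind the look-alikes: they are no part of the job. Leave any purple look-alike of the part that bears disc2_center alone. Leave any orange look-alike of the part that bears disc1_center alone.

How it is judged (in metres and radians):
On the way, in this order (a step that is already met when the one before it is completed fails the run):
1. the magazine stands upright and square on the clamp's bed and the moving jaw grips it (contact force between jaw and magazine above 6 N and angle between magazine's own z axis and vertical below 0.06 rad and z of magazine in the frame of clamp between 0.015 and 0.025 m and y of magazine in the frame of clamp between -0.02 and 0.02 m and angle between the x axis of magazine and the x axis of clamp, either way round below 0.1 rad), for 0.2 s.
2. a first disc has been pressed below the catches (((z of disc1_center in the frame of magazine between 0.03 and 0.096 m and x of disc1_center in the frame of magazine between -0.008 and 0.008 m and y of disc1_center in the frame of magazine between -0.008 and 0.008 m) or (z of disc2_center in the frame of magazine between 0.03 and 0.096 m and x of disc2_center in the frame of magazine between -0.008 and 0.008 m and y of disc2_center in the frame of magazine between -0.008 and 0.008 m) or (z of disc3_center in the frame of magazine between 0.03 and 0.096 m and x of disc3_center in the frame of magazine between -0.008 and 0.008 m and y of disc3_center in the frame of magazine between -0.008 and 0.008 m) or (z of disc4_center in the frame of magazine between 0.03 and 0.096 m and x of disc4_center in the frame of magazine between -0.008 and 0.008 m and y of disc4_center in the frame of magazine between -0.008 and 0.008 m) or (z of disc5_center in the frame of magazine between 0.03 and 0.096 m and x of disc5_center in the frame of magazine between -0.008 and 0.008 m and y of disc5_center in the frame of magazine between -0.008 and 0.008 m))), for 0.2 s.
At the end, for the whole second after the job is handed in: Every aluminium disc lies in the magazine below both catches (centre over 4 mm below their undersides, within 8 mm of the axis), and the magazine stands upright and square (0.06, 0.1 rad) on the clamp bed within 20 mm of its centre line, gripped by the jaw with over 6 N, at rest (all of step 1 and z of disc1_center in the frame of magazine between 0.03 and 0.096 m and x of disc1_center in the frame of magazine between -0.008 and 0.008 m and y of disc1_center in the frame of magazine between -0.008 and 0.008 m and z of disc2_center in the frame of magazine between 0.03 and 0.096 m and x of disc2_center in the frame of magazine between -0.008 and 0.008 m and y of disc2_center in the frame of magazine between -0.008 and 0.008 m and z of disc3_center in the frame of magazine between 0.03 and 0.096 m and x of disc3_center in the frame of magazine between -0.008 and 0.008 m and y of disc3_center in the frame of magazine between -0.008 and 0.008 m and z of disc4_center in the frame of magazine between 0.03 and 0.096 m and x of disc4_center in the frame of magazine between -0.008 and 0.008 m and y of disc4_center in the frame of magazine between -0.008 and 0.008 m and z of disc5_center in the frame of magazine between 0.03 and 0.096 m and x of disc5_center in the frame of magazine between -0.008 and 0.008 m and y of disc5_center in the frame of magazine between -0.008 and 0.008 m and linear speed of magazine below 0.02 m/s); the robot touches nothing.
It fails at once if a spacer ring was moved over 50 mm (distance of any of spacer1, spacer2 from where it was at the start of the episode above 0.05 m).
It fails at once if another bystander was moved over 40 mm (distance of any of driver, gauge_puck, cleaner, bin from where it was at the start of the episode above 0.04 m).
Of disc1, disc2, disc3, disc4, disc5 only 3 to 5 are there at a start; the rules pass over those that are not, and their reading is None.
At some moment in a run one of disc1, disc2, disc3, disc4, disc5 may be knocked a few centimetres aside while the robot is not near it.
Once in a run the grip may slacken for a moment while it holds something.
It also fails if it takes over 210 s, if anything falls off the work surface, if the arm or the gripper's body presses on something with over 40 N, if the wrist force passes 120 N, or if a joint passes its speed limit or range.

## Working session

There is one attempt and no reset: what is moved stays moved. The work goes in short steps, Python scripts to look and compute and a shell command to move; the robot and the scene stay as the last step left them, time stands still between calls to the robot, and variables do not carry over. Pictures are saved under pics/ and viewed, about 12 in all and at most 16, crops included, and the job is handed in when it is done.

```bash
ls; mkdir -p pics; cat > h.py <<'E'
import numpy as np, cv2
from scipy.spatial.transform import Rotation as R
from cell import manip
def shot(cam,fn=None):
    c=manip.camera(cam)
    if fn: cv2.imwrite('pics/'+fn,c['pixels'][:,:,::-1])
    return c
def Rm(c):
    o=np.array(c['orientation'],float)
    return o if o.shape==(3,3) else R.from_euler('xyz',o).as_matrix()
def world(c):
    K=np.array(c['mtx']);v,u=np.mgrid[0:480,0:640];z=c['z_map']
    p=np.stack([(u-K[0,2])/K[0,0]*z,-(v-K[1,2])/K[1,1]*z,-z],-1)
    return p@Rm(c).T+np.array(c['xyz'])
def pix(c,P):
    K=np.array(c['mtx']);q=(np.array(P,float)-np.array(c['xyz']))@Rm(c)
    return K[0,0]*q[0]/-q[2]+K[0,2], K[1,1]*-q[1]/-q[2]+K[1,2]
E
python3 - <<'E'
from h import *
print(manip.read_state())
for cam in('scene','top'):
    c=shot(cam,cam+'0.png');W=world(c)
    print(cam,c['xyz'],c['orientation'],np.array(c['mtx']).tolist(),[k for k in c])
    for n in ['magazine','clamp','crank_knob','jaw','disc1_center','spacer1','mat','driver','gauge_puck','cleaner','bin','catch']:
        for d in manip.cut_out(n,cam):
            m=d['region']&(c['z_map']>0); P=W[m]
            if len(P)==0: continue
            t=P[P[:,2]>np.percentile(P[:,2],95)-4]
            print(n,round(d['confidence'],2),np.round(d['centre']),'med',np.round(np.median(P,0)),'top',np.round(t.mean(0)),'rgb',c['pixels'][m].mean(0).astype(int),m.sum())
E
```

```text
pics
{'clock': 0.0, 'joints': array([ 1.05940586e+00,  3.00463119e-01,  1.52160251e+00,  1.70679234e-05,
        1.32071526e+00, -6.66224894e-02]), 'qd': array([-0.00157234,  0.00158539,  0.00057793, -0.00061717, -0.00159506,
       -0.00055226]), 'effort': array([ 1.44256461e-03, -5.31813705e+01, -3.52733195e+01,  7.09385751e-02,
        2.44765927e-02, -6.71930684e-05]), 'eef_pos': array([236.51765243, 496.25632158, 215.88164389]), 'eef_rot': array([-1.65133095,  1.56960798, -2.09610316]), 'wrist_force': array([-0.3199629 , -0.17705573, -0.16692577]), 'moment': array([0.01269811, 0.0144098 , 0.02577721]), 'finger_gap': 93.90195301805953}
scene [1220.750451    121.53328937  871.41065038] [0.73407178 0.01503316 1.82521187] [[437.2351860999908, 0.0, 316.0431531181729], [0.0, 437.2351860999908, 244.69960342777642], [0.0, 0.0, 1.0]] ['pixels', 'z_map', 'mtx', 'xyz', 'orientation']
magazine 0.77 [282. 291.] med [ 674. -111.   70.] top [ 663. -113.  112.] rgb [104  93  80] 1668
clamp 0.84 [408. 271.] med [514. 158.  22.] top [510. 266. 100.] rgb [125 123 116] 5145
clamp 0.68 [223. 250.] m
[... 3436 characters left out ...]
2. 182.] med [691. 235.  28.] top [694. 237.  31.] rgb [129 123  60] 215
gauge_puck 0.18 [243. 255.] med [497. 146.  23.] top [499. 261.  94.] rgb [113 117 119] 4893
cleaner 0.92 [135. 306.] med [358. 401.  99.] top [357. 415. 149.] rgb [83 65 60] 702
bin 0.98 [431. 177.] med [ 713. -352.    5.] top [ 702. -342.   59.] rgb [ 29  62 113] 3108
bin 0.4 [343. 192.] med [ 654. -115.   83.] top [ 660. -116.  113.] rgb [97 94 80] 1033
catch 0.6 [333. 192.] med [651. -86. 110.] top [650. -86. 114.] rgb [96 35 36] 27
catch 0.33 [432. 178.] med [ 713. -351.    5.] top [ 699. -332.   59.] rgb [ 28  62 113] 3062
catch 0.24 [462. 239.] med [ 548. -424.   14.] top [ 549. -424.   18.] rgb [135 139 143] 371
```

```bash
python3 - <<'E'
from h import *
a=cv2.imread('pics/top0.png'); cv2.imwrite('pics/top0c.png',cv2.resize(a[120:330,110:510],None,fx=2,fy=2,interpolation=cv2.INTER_CUBIC))
b=cv2.imread('pics/scene0.png'); cv2.imwrite('pics/scene0c.png',cv2.resize(b[180:400,120:520],None,fx=2,fy=2,interpolation=cv2.INTER_CUBIC))
c=shot('top');W=world(c);z=W[:,:,2]
def rect(m,name):
    P=W[m][:,:2].astype(np.float32); r=cv2.minAreaRect(P); print(name,len(P),'c',np.round(r[0],1),'wh',np.round(r[1],1),'ang',round(r[2],2),'mean',P.mean(0).round(1))
x,y=W[:,:,0],W[:,:,1]
# magazine pieces by height
near=(abs(x-655)<80)&(abs(y+113)<80)
for lo,hi in((100,125),(107,114),(18,30),(80,90)):
    m=near&(z>lo)&(z<hi); rect(m,('mag',lo,hi))
# red catches
px=c['pixels'].astype(int); m=near&(px[:,:,0]>px[:,:,1]+40)&(z>95)
n,l,s,ce=cv2.connectedComponentsWithStats(m.astype(np.uint8))
for i in range(1,n):
    if s[i,4]>5: print('red',s[i,4],W[l==i].mean(0).round(1),ce[i])
# discs: blobs at z 10..20 on mat
m=(z>10)&(z<21)&(x>370)&(x<620)&(y<-30)&(y>-520)
n,l,s,ce=cv2.connectedComponentsWithStats(m.astype(np.uint8))
for i in range(1,n):
    if s[i,4]>60:
        q=l==i; (cc,rr)=cv2.minEnclosingCircle(W[q][:,:2].astype(np.float32)); print('blob',s[i,4],ce[i].round(),W[q].mean(0).round(1),'circ',np.round(cc,1),round(rr,1),c['pixels'][q].mean(0).astype(int))
# clamp
near=(x>380)&(x<620)&(y>0)&(y<330)
for lo,hi in((16,24),(46,54),(62,70),(70,85),(85,100),(122,135)): rect(near&(z>lo)&(z<hi),('clamp',lo,hi))
E
```

```text
('mag', 100, 125) 213 c [ 660.7 -116.2] wh [48.6 98.4] ang 19.33 mean [ 660.  -116.5]
('mag', 107, 114) 131 c [ 660.8 -116.2] wh [48.6 98.4] ang 19.43 mean [ 659.4 -114. ]
('mag', 18, 30) 299 c [ 638.2 -123.6] wh [114.4  90.1] ang 17.53 mean [ 650.9 -114.6]
('mag', 80, 90) 95 c [ 660.1 -115.5] wh [66.7 85.8] ang 17.11 mean [ 658.6 -117.1]
red 28 [ 668.6 -147.2  110.3] [357.75       186.10714286]
red 23 [649.9 -87.1 111.1] [333.47826087 193.        ]
blob 313 [341. 237.] [ 550.2 -109.9   14.5] circ [ 550.5 -110.2] 27.6 [140 145 152]
blob 327 [423. 238.] [ 551.4 -327.6   15.1] circ [ 551.4 -329.2] 28.8 [139 143 149]
blob 317 [381. 240.] [ 544.8 -217.4   14.7] circ [ 544.6 -218. ] 27.8 [139 144 150]
blob 333 [459. 240.] [ 548.8 -423.6   14.9] circ [ 548.3 -424.3] 28.5 [138 143 146]
blob 219 [340. 279.] [ 438.5 -110.3   14.7] circ [ 438.6 -110.3] 27.5 [32 30 30]
blob 217 [382. 282.] [ 434.1 -220.2   14.4] circ [ 434.  -220.7] 27.8 [29 28 28]
blob 337 [420. 282.] [ 434.5 -321.3   15. ] circ [ 434.2 -321.9] 28.0 [138 142 147]
('clamp', 16, 24) 2217 c [497.8 146.7] wh [115.2 309.4] ang 10.03 mean [499.7 123.9]
('clamp', 46, 54) 751 c [498.3 140.2] wh [ 90.  253.2] ang 10.43 mean [502.5 113.7]
('clamp', 62, 70) 374 c [480.9 231.8] wh [ 69.3 108.4] ang 10.4 mean [473.2 253.5]
('clamp', 70, 85) 165 c [488.8 254. ] wh [91.7 43.7] ang 9.57 mean [489.4 257.6]
('clamp', 85, 100) 67 c [497.6 259.4] wh [65.6 22.9] ang 5.57 mean [490.8 259.1]
('clamp', 122, 135) 57 c [524.9 269.5] wh [19.2 18.3] ang 41.03 mean [524.3 269.7]
```

View pics/top0c.png

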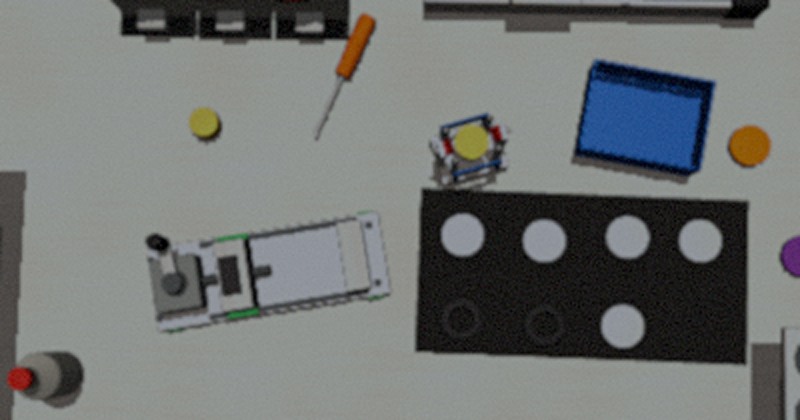

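View pics/scene0c.png

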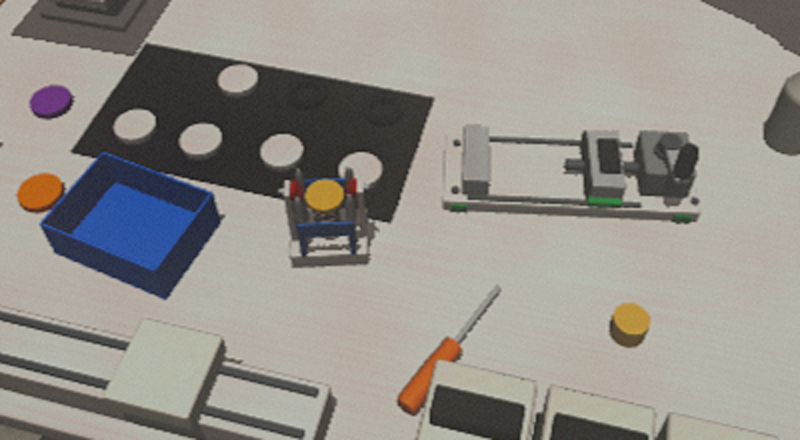

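The views show five bare discs on the mat at top-view pixels (341,237), (381,240), (423,238), (459,240) and (420,282). The two black rings are at (340,279) and (382,282). The look-alikes, orange (483,194) and purple (~508,247), lie off the mat and aren't bare aluminium, so I'll leave them. The magazine is at (345,192), with the clamp to the left and the crank knob at (189,241).

```bash
cat >> h.py <<'E'
def tool():
    s=manip.read_state(); return np.array(s['eef_pos']),R.from_euler('xyz',s['eef_rot']).as_matrix(),s
def go(P,yaw=None):
    """spin needed so tool y lies along world yaw(deg, mod 180), then shift in tool axes after the spin"""
    p,M,s=tool(); sp=0.
    if yaw is not None:
        cur=np.degrees(np.arctan2(M[1,1],M[0,1])); d=(yaw-cur+90)%180-90; sp=-np.radians(d)  # tool x down
    M2=M@R.from_euler('x',sp).as_matrix()
    print('at',p.round(1),'gap',round(s['finger_gap'],1),'F',np.round(s['wrist_force'],1),'t',round(s['clock'],2),'j6',round(s['joints'][5],2),'spin',round(sp,3),'shift',((np.array(P)-p)@M2).round(1),'tooly->',round(np.degrees(np.arctan2(M2[1,1],M2[0,1])),1))
    return M2
E
python3 - <<'E'
from h import *
print(tool()[1].round(3))
c=shot('top');W=world(c);px=c['pixels'].astype(int);z=W[:,:,2]
th=np.radians(100.2);X=np.array([np.cos(th),np.sin(th)]);Y=np.array([-X[1],X[0]])
# crank hub: arm top pixels
x,y=W[:,:,0],W[:,:,1];n=(x>420)&(x<560)&(y>190)&(y<310)
o=np.array([497.8,146.7])
u=(W[:,:,:2]-o)@X; v=(W[:,:,:2]-o)@Y
def ext(m,t): print(t,m.sum(),'u',np.percentile(u[m],[1,5,50,95,99]).round(1),'v',np.percentile(v[m],[1,5,50,95,99]).round(1))
big=(abs(u)<190)&(abs(v)<75)
ext(big&(z>17)&(z<23),'bed')
ext(big&(z>46)&(z<54)&(u<-50),'fixed')
ext(big&(z>46)&(z<60)&(u>-50)&(u<75),'mov')
ext(big&(z>62)&(z<69)&(u>60),'gbox')
for r in range(60,72,3):pass
print(np.round(z[236:276:2,180:212:2]).astype(int))
for m in [big&(z>46)&(z<54)&(u<-50),big&(z>62)&(z<69)&(u>60)]:
    r=cv2.minAreaRect(W[m][:,:2].astype(np.float32));print(np.round(r[0],1),np.round(r[1],1),r[2])
go([659.8,-116.5,73+8],17.8)
E
```

```text
[[-0.     0.43   0.903]
 [-0.     0.903 -0.43 ]
 [-1.    -0.    -0.   ]]
bed 1937 u [-153.2 -146.1  -37.7  119.9  150.5] v [-53.5 -50.3   4.6  51.9  55. ]
fixed 356 u [-132.7 -131.2 -117.2 -103.1 -101.6] v [-43.8 -39.7   1.3  40.5  44.1]
mov 533 u [16.2 18.  38.1 58.5 60.4] v [-43.1 -39.3   0.7  40.7  44.2]
gbox 367 u [ 81.8  84.  103.9 138.3 140.7] v [-32.  -28.9  11.   33.3  35.4]
[[ -2  -3  -2 127 122   3  -6   5  -7   1  -1  -3   5   1  -5  -3]
 [  1  -6 128 130 129 116  95  -3   4   1  -2  -2   0  -2   0  -3]
 [ -4 128 128 130 131 126 107  80   3  -5   1  -3  -3  19  17  22]
 [ -6  -4 128 126 130 120 104  80  20  21  21  21  16  17  16  22]
 [ -2   1  18 124 117 112  92  84  18  22  20  24  20  22  17  21]
 [ -2  -3  21  18  81  82  79  83  15  20  17  17  60  60  20  14]
 [ -3  -4  20  17  25  82  84  82  74  69  63  65  66  67  48  28]
 [  0   1  64  61  66  82  85  79  80  65  66  64  63  62  52  31]
 [ -5   1  62  60  63  84  85  81  83  64  65  62  60  64  58  29]
 [ -4  -1  17  65  64  84  84  80  82  63  62  69  65  62  57  33]
 [  0  -2   1  62  66  60  83  83  88  77  73  65  62  67  61  38]
 [ -6   1   0  61  64  60  77  82  84  84  80  73  66  65  62  41]
 [ -4  -3   0  66  66  87  85  82  84  87  86  70  66  65  64  48]
 [ -4   6   3  60  60  83  86  88  86  86  79  71  64  68  64  48]
 [ -3  -2  -2  68  64  62  84  92  86  84  70  61  67  65  68  54]
 [  0  -8  -4  60  61  60  68  71  68  73  68  62  68  66  68  57]
 [ -5  -2   3  14  63  64  69  68  67  64  61  63  64  60  62  56]
 [ -1  -7   1   1  69  66  68  67  66  63  62  70  64  66  68  62]
 [ -2   1  -2   0  67  71  68  65  64  62  67  66  66  61  64  59]
 [  3   0  -2  -1  60  68  61  66  65  67  63  60  45  27  19  23]]
[518.6  31.5] [90.2 31.9] 10.44553279876709
[476.5 256.1] [68.9 60.1] 10.74327278137207
at [236.7 496.5 216.5] gap 94.1 F [-0.2 -0.3  0. ] t 1.4 j6 -0.07 spin 0.815 shift [135.5 215.5 713. ] tooly-> 17.8
```

```bash
python3 -m handwheel '[[[0,0,0],0.163],[[0,0,0],0.163],[[0,0,0],0.163],[[0,0,0],0.163],[[0,0,0],0.163],[[0,15,50],0],[[0,15,50],0],[[0,15,50],0],[[0,15,50],0],[[0,15,50],0]]' 0 20
python3 -m handwheel '[[[0,15,50],0],[[0,15,50],0],[[0,15,50],0],[[0,15,50],0],[[0,15,50],0],[[0,15,50],0],[[0,15,50],0],[[0,10,40],0],[[0,8,20],0],[[0,0,0],0]]'
python3 - <<'E'
from h import *
go([659.8,-116.5,73+8],17.8)
c=shot('top')
for d in manip.cut_out('magazine','top')[:1]:print(d['confidence'],d['centre'])
E
```

```text
clock: 2.65
eef_pos: [385.3, 279.9, 216.6]
eef_rot: [1.83, 1.57, 0.571]
wrist_force: [0.0, -0.4, 0.4]
finger_gap: 94.5
clock: 3.9
eef_pos: [627.3, -72.2, 215.8]
eef_rot: [-2.016, 1.57, 3.006]
wrist_force: [-0.1, -0.7, -0.0]
finger_gap: 94.0
at [627.3 -72.2 215.8] gap 94.0 F [-0.1 -0.7 -0. ] t 3.9 j6 -0.48 spin -0.001 shift [134.8  17.5  52.2] tooly-> 17.8
0.42 [361.0, 197.1]
```

```bash
python3 -m handwheel '[[[0,9,26],0],[[0,8.5,26],0],[[0,0,0],0],[[25,0,0],0],[[25,0,0],0],[[25,0,0],0],[[25,0,0],0],[[25,0,0],0],[[20,0,0],0],[[0,0,0],0]]'
python3 - <<'E'
from h import *
go([659.8,-116.5,66],17.8)
c=shot('scene','s1.png')
a=cv2.imread('pics/s1.png'); cv2.imwrite('pics/s1c.png',cv2.resize(a[200:360,200:400],None,fx=3,fy=3))
E
```

```text
clock: 5.25
eef_pos: [658.9, -114.5, 70.3]
eef_rot: [-2.123, 1.568, 2.901]
wrist_force: [0.3, 0.0, -0.4]
finger_gap: 93.9
at [ 658.9 -114.5   70.3] gap 93.9 F [ 0.3  0.  -0.4] t 5.25 j6 -0.54 spin 0.001 shift [4.3 0.3 2.2] tooly-> 17.8
```

View pics/s1c.png

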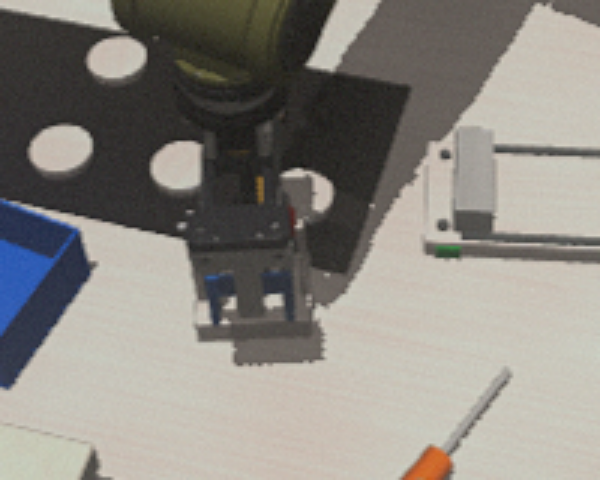

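The fingers straddle the tie plates around (245,280) in the crop, so I'll close and lift.

```bash
python3 -m handwheel '[[[2,0,2],0],[[2,0,0],0],[[0,0,0],0],[[0,0,0],0],[[0,0,0],0],[[0,0,0],0],[[0,0,0],0],[[0,0,0],0],[[0,0,0],0],[[0,0,0],0]]' 255 45
python3 -m handwheel '[[[-6,0,0],0],[[-12,0,0],0],[[-12,0,0],0],[[-12,0,0],0],[[-12,0,0],0],[[-10,0,0],0],[[0,0,0],0],[[0,0,0],0],[[0,0,0],0],[[0,0,0],0]]'
python3 - <<'E'
from h import *
# place: clamp x +8 ; z TCP = current pick height 66 + 20
X=np.array([np.cos(np.radians(100.5)),np.sin(np.radians(100.5))]); P=np.array([507.8,91.2])+8*X; print(P)
go([*P,90],10.5)
E
```

```text
clock: 6.55
eef_pos: [660.5, -117.3, 67.7]
eef_rot: [1.105, 1.57, -0.155]
wrist_force: [3.9, 1.1, 1.9]
finger_gap: 65.8
clock: 7.8
eef_pos: [660.2, -117.3, 131.1]
eef_rot: [-2.123, 1.57, 2.9]
wrist_force: [0.1, 0.2, -8.2]
finger_gap: 65.7
[506.3421158   99.06603926]
at [ 660.2 -117.3  131.1] gap 65.7 F [ 0.1  0.2 -8.2] t 7.8 j6 -0.54 spin 0.128 shift [  41.2 -111.8 -240.8] tooly-> 10.5
```

```bash
python3 -m handwheel '[[[-10,0,0],0.064],[[0,0,0],0.064],[[0,-7,-15],0],[[0,-14,-30],0],[[0,-14,-30],0],[[0,-14,-30],0],[[0,-14,-30],0],[[0,-14,-30],0],[[0,-14,-30],0],[[0,-10,-25],0]]'
python3 -m handwheel '[[[0,-8,-16],0],[[0,0,0],0],[[0,0,0],0],[[0,0,0],0],[[0,0,0],0],[[0,0,0],0],[[0,0,0],0],[[0,0,0],0],[[0,0,0],0],[[0,0,0],0]]'
python3 - <<'E'
from h import *
go([506.3,99.1,87.5],10.5)
c=shot('scene','s2.png')
a=cv2.imread('pics/s2.png'); cv2.imwrite('pics/s2c.png',cv2.resize(a[150:350,300:500],None,fx=3,fy=3))
E
```

```text
clock: 9.05
eef_pos: [520.2, 81.5, 141.7]
eef_rot: [1.579, 1.57, 0.191]
wrist_force: [1.3, 1.0, -8.1]
finger_gap: 65.4
clock: 10.3
eef_pos: [510.6, 95.0, 142.2]
eef_rot: [1.497, 1.569, 0.109]
wrist_force: [-4.3, -0.7, 1.6]
finger_gap: 49.4
at [510.6  95.  142.2] gap 49.4 F [-4.3 -0.7  1.6] t 10.3 j6 -0.07 spin -0.0 shift [54.7 -3.6 -4.9] tooly-> 10.5
```

View pics/s2c.png

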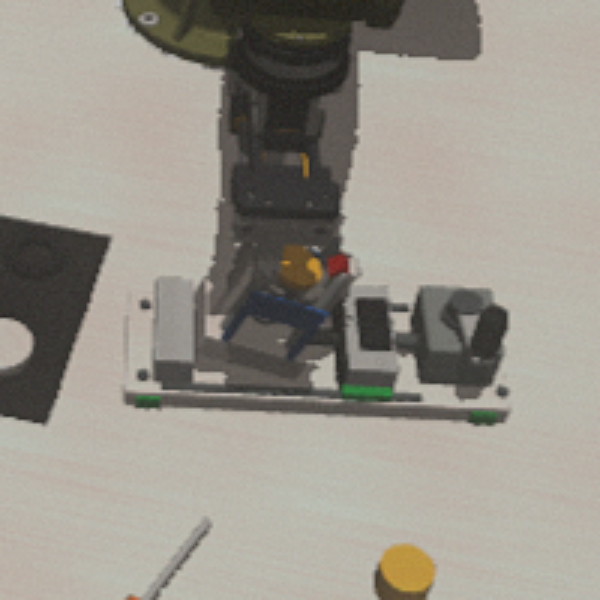

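The grip slackened and the magazine dropped. It now leans between the jaws at about crop (275,310), and the fingers have closed to 49 mm on the rods. I'll measure how it lies before moving.

```bash
python3 - <<'E'
from h import *
c=shot('scene','s3.png');W=world(c);px=c['pixels'].astype(int)
O=np.array([507.8,91.2,0]);t=np.radians(100.5)
M=np.array([[np.cos(t),np.sin(t),0],[-np.sin(t),np.cos(t),0],[0,0,1]]);C=(W-O)@M.T
a=cv2.imread('pics/s3.png'); cv2.imwrite('pics/s3c.png',cv2.resize(a[215:295,355:435],None,fx=7,fy=7,interpolation=cv2.INTER_CUBIC))
blue=(px[:,:,2]>px[:,:,0]+25)&(abs(C[:,:,0])<100)&(abs(C[:,:,1])<100)
red=(px[:,:,0]>px[:,:,1]+45)&(px[:,:,0]>px[:,:,2]+35)&(abs(C[:,:,0])<100)&(abs(C[:,:,1])<100)
brass=(px[:,:,0]>px[:,:,2]+50)&(px[:,:,1]>px[:,:,2]+25)&(abs(C[:,:,0])<100)&(abs(C[:,:,1])<100)
for n,m in(('blue',blue),('red',red),('brass',brass)):
    k,l,s,ce=cv2.connectedComponentsWithStats(m.astype(np.uint8))
    for i in range(1,k):
        if s[i,4]>8:
            q=l==i;print(n,s[i],'C mean',C[q].mean(0).round(0),'min',np.percentile(C[q],5,0).round(0),'max',np.percentile(C[q],95,0).round(0))
# sampled map of blue lower corners
p=np.argwhere(blue)
for (v,u) in [p[p[:,1].argmin()],p[p[:,1].argmax()],p[p[:,0].argmin()],p[p[:,0].argmax()]]: print((u,v),C[v,u].round(0))
print(tool()[2]['wrist_force'],tool()[2]['moment'],tool()[2]['finger_gap'])
E
```

```text
blue [402 252   8   4  12] C mean [ 48. -34. 107.] min [ 40. -37. 103.] max [ 54. -31. 111.]
red [409 235   7   7  37] C mean [ 62.  -2. 126.] min [ 57. -11. 116.] max [ 67.  12. 132.]
red [403 236   4   6  11] C mean [ 45.   0. 121.] min [ 41.  -6. 119.] max [ 47.   6. 124.]
brass [401 201   2   8  15] C mean [ 18. -36. 259.] min [ 18. -46. 254.] max [ 19. -27. 262.]
brass [394 232  14  13 124] C mean [ 34.  -4. 125.] min [ 22. -20. 119.] max [ 48.  11. 131.]
(np.int64(392), np.int64(249)) [ 15. -34. 120.]
(np.int64(409), np.int64(254)) [ 55. -34. 105.]
(np.int64(392), np.int64(249)) [ 15. -34. 120.]
(np.int64(408), np.int64(255)) [ 53. -35. 102.]
[-0.1918213   0.68161031  0.79628399] [ 0.06935648  0.06693903 -0.10081388] 47.91503632532432
```

View pics/s3c.png

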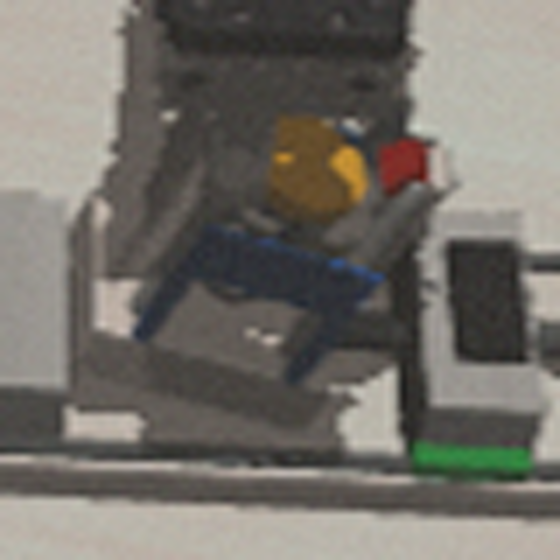

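The magazine's -x end rests on top of the fixed jaw, and the opposite corner is on the bed. That gives a tilt of about 20° toward +x, and 30 mm over 90 mm predicts 19.5°. I'll open the fingers and measure again.

```bash
python3 -m handwheel '[[[0,0,0],0],[[0,0,0],0],[[0,0,0],0],[[0,0,0],0],[[0,0,0],0],[[0,0,0],0],[[-20,0,0],0],[[-40,0,0],0],[[-40,0,0],0],[[0,0,0],0]]' 0
cat >> h.py <<'E'
O=np.array([507.8,91.2,0]);_t=np.radians(100.5)
MC=np.array([[np.cos(_t),np.sin(_t),0],[-np.sin(_t),np.cos(_t),0],[0,0,1]])
def cl(W): return (W-O)@MC.T
def uncl(p): return np.array(p,float)@MC+O
E
python3 - <<'E'
from h import *
go(uncl([11,-1,97]),10.5)
c=shot('scene','s4.png');C=cl(world(c))
a=cv2.imread('pics/s4.png'); cv2.imwrite('pics/s4c.png',cv2.resize(a[200:300,340:450],None,fx=6,fy=6,interpolation=cv2.INTER_CUBIC))
for d in manip.cut_out('magazine','scene')[:2]:
    m=d['region']&(c['z_map']>0);P=C[m];P=P[(abs(P[:,1])<60)&(abs(P[:,0])<110)&(P[:,2]>15)]
    print(d['confidence'],d['centre'],np.percentile(P,[2,50,98],0).round(0))
    for zz in range(20,170,15):
        q=P[abs(P[:,2]-zz)<7]
        if len(q)>4: print(zz,len(q),np.percentile(q[:,0],[4,96]).round(0),np.percentile(q[:,1],[4,96]).round(0))
E
```

```text
clock: 11.65
eef_pos: [511.1, 95.0, 244.2]
eef_rot: [1.501, 1.566, 0.113]
wrist_force: [0.5, 0.1, -0.2]
finger_gap: 94.0
at [511.1  95.  244.2] gap 94.0 F [ 0.5  0.1 -0.2] t 11.65 j6 -0.07 spin -0.0 shift [147.2  -3.7  -7.9] tooly-> 10.5
0.93 [387.5, 250.5] [[-40. -36.  36.]
 [ 13. -20. 100.]
 [ 70.  23. 153.]]
20 8 [31. 49.] [-35.  30.]
35 65 [-0. 43.] [-36. -32.]
50 223 [-42.  43.] [-36.  10.]
65 292 [-40.  40.] [-35.  23.]
80 102 [-34.  53.] [-36.  11.]
95 152 [-28.  61.] [-36.   7.]
110 213 [-21.  61.] [-37.  17.]
125 386 [-15.  74.] [-33.  16.]
140 80 [-11.  65.] [-27.  16.]
155 89 [-10.  11.] [-25.  18.]
```

View pics/s4c.png

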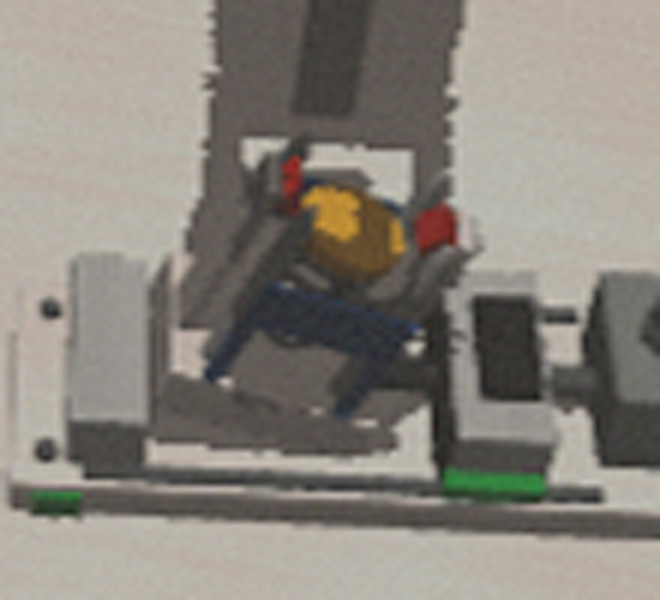

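It is tilted as predicted, resting on the fixed jaw's top edge at about crop (160,280). I'll grip the tie plates above its centre of mass, lift, shift it in +x, and lower it upright along the pivot arc.

```bash
python3 -m handwheel '[[[20,-2,-4],0],[[30,-1,-4],0],[[30,-1,0],0],[[30,0,0],0],[[25,0,0],0],[[12,0,0],0],[[0,0,0],0],[[0,0,0],0],[[0,0,0],0],[[0,0,0],0]]' 0
python3 -m handwheel '[[[0,0,0],0],[[0,0,0],0],[[0,0,0],0],[[0,0,0],0],[[0,0,0],0],[[0,0,0],0],[[0,0,0],0],[[0,0,0],0],[[0,0,0],0],[[0,0,0],0]]' 255 45
python3 -m handwheel '[[[-5,0,0],0],[[-5,0,0],0],[[-2,0,0],0],[[0,0,0],0],[[0,0,0],0],[[0,0,0],0],[[0,0,0],0],[[0,0,0],0],[[0,0,0],0],[[0,0,0],0]]'
python3 - <<'E'
from h import *
M=go(uncl([25,-1,109]),10.5)
p,M,s=tool();print('clamp pos',cl(p).round(1),'tool z in clamp',(MC@M[:,2]).round(2))
c=shot('scene');C=cl(world(c))
for d in manip.cut_out('magazine','scene')[:1]:
    m=d['region']&(c['z_map']>0);P=C[m];P=P[(abs(P[:,1])<60)&(abs(P[:,0])<110)&(P[:,2]>15)]
    for zz in range(20,190,15):
        q=P[abs(P[:,2]-zz)<7]
        if len(q)>4: print(zz,len(q),np.percentile(q[:,0],[4,96]).round(0),np.percentile(q[:,1],[4,96]).round(0))
E
```

```text
clock: 13.0
eef_pos: [505.0, 102.1, 94.9]
eef_rot: [1.518, 1.57, 0.13]
wrist_force: [-0.5, -0.1, -0.5]
finger_gap: 93.9
clock: 14.25
eef_pos: [505.8, 102.3, 95.4]
eef_rot: [1.566, 1.568, 0.178]
wrist_force: [3.8, 0.7, 6.5]
finger_gap: 65.5
clock: 15.5
eef_pos: [504.8, 102.0, 106.4]
eef_rot: [2.259, 1.571, 0.871]
wrist_force: [0.1, -0.9, -8.4]
finger_gap: 65.6
at [504.8 102.  106.4] gap 65.6 F [ 0.1 -0.9 -8.4] t 15.5 j6 -0.05 spin -0.0 shift [ -2.6   2.  -13.8] tooly-> 10.5
clamp pos [ 11.2   1.  106.4] tool z in clamp [-1.  0. -0.]
20 13 [-36.  35.] [-20.  11.]
35 15 [20. 42.] [-33. -29.]
50 90 [-15.  47.] [-34. -25.]
65 263 [-43.  36.] [-33.  14.]
80 262 [-39.  42.] [-32.  28.]
95 85 [-33.  58.] [-32.  11.]
110 140 [-26.  62.] [-34.   6.]
125 117 [-21.  69.] [-32.   3.]
140 57 [-16.  76.] [-29.   7.]
```

```bash
python3 -m handwheel '[[[0,2,-7],0],[[0,0,-7],0],[[0,0,0],0],[[5,0,0],0],[[5,0,0],0],[[0,0,0],0],[[3,0,7],0],[[3.5,0,7],0],[[0,0,0],0],[[0,0,0],0]]'
python3 -m handwheel '[[[4,0,6.5],0],[[2,0,3],0],[[0,0,0],0],[[2.5,0,3.5],0],[[1,0,0],0],[[0,0,0],0],[[0,0,0],0],[[0,0,0],0],[[0,0,0],0],[[0,0,0],0]]'
python3 - <<'E'
from h import *
go(uncl([25,-1,109]),10.5); print(cl(tool()[0]).round(1))
c=shot('scene','s5.png');C=cl(world(c))
a=cv2.imread('pics/s5.png'); cv2.imwrite('pics/s5c.png',cv2.resize(a[200:300,340:450],None,fx=6,fy=6,interpolation=cv2.INTER_CUBIC))
for d in manip.cut_out('magazine','scene')[:1]:
    m=d['region']&(c['z_map']>0);P=C[m];P=P[(abs(P[:,1])<60)&(abs(P[:,0])<110)&(P[:,2]>15)]
    for zz in range(20,190,15):
        q=P[abs(P[:,2]-zz)<7]
        if len(q)>4: print(zz,len(q),np.percentile(q[:,0],[4,96]).round(0),np.percentile(q[:,1],[4,96]).round(0))
E
```

```text
clock: 16.85
eef_pos: [507.8, 102.1, 90.7]
eef_rot: [1.305, 1.568, -0.083]
wrist_force: [4.6, -1.9, 1.8]
finger_gap: 65.8
clock: 18.1
eef_pos: [510.5, 88.6, 82.2]
eef_rot: [1.059, 1.567, -0.329]
wrist_force: [3.1, -8.0, 13.8]
finger_gap: 65.5
at [510.5  88.6  82.2] gap 65.5 F [ 3.1 -8.  13.8] t 18.1 j6 -0.08 spin -0.0 shift [-26.9  -1.1 -28. ] tooly-> 10.5
[-3.  -2.2 82.2]
20 24 [-23.  47.] [-34. -32.]
35 156 [-36.  48.] [-36.   5.]
50 322 [-34.  50.] [-35.  13.]
65 72 [-33.  51.] [-35.  12.]
80 67 [-32.  53.] [-36.  -7.]
95 104 [-28.  52.] [-36. -11.]
110 58 [-17.  55.] [-35. -10.]
125 27 [46. 59.] [-23.  -1.]
140 5 [52. 56.] [-13.  -1.]
```

View pics/s5c.png

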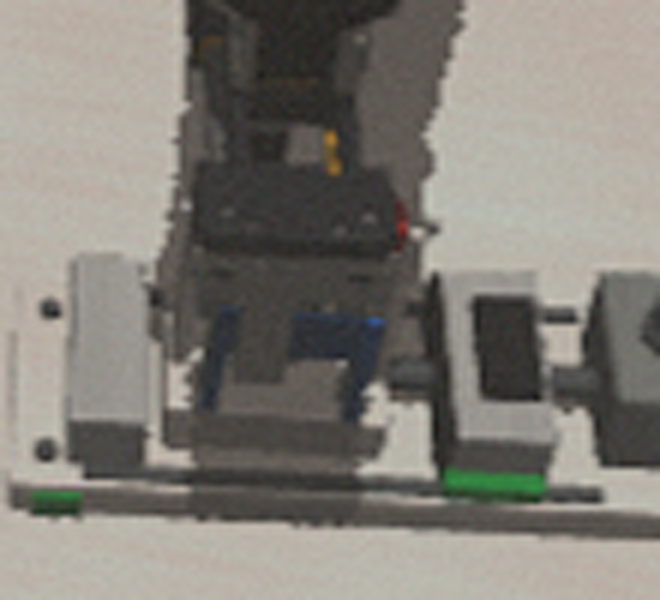

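It's now almost upright with its base inside both jaws, the left end at crop x≈165 and the right at x≈385. I'll release it and lift away.

```bash
python3 -m handwheel '[[[0,0,0],0],[[0,0,0],0],[[0,0,0],0],[[0,0,0],0],[[0,0,0],0],[[-30,0,0],0],[[-40,0,0],0],[[-40,0,0],0],[[0,0,0],0],[[0,0,0],0]]' 0
python3 - <<'E'
from h import *
for cam in ('scene','top'):
  c=shot(cam,'s6%s.png'%cam);C=cl(world(c))
  for d in manip.cut_out('magazine',cam)[:1]:
    m=d['region']&(c['z_map']>0);P=C[m];P=P[(abs(P[:,1])<60)&(abs(P[:,0])<110)&(P[:,2]>15)]
    for zz in range(20,190,15):
        q=P[abs(P[:,2]-zz)<7]
        if len(q)>4: print(zz,len(q),np.percentile(q[:,0],[4,96]).round(0),np.percentile(q[:,1],[4,96]).round(0))
  for d in manip.cut_out('crank_knob',cam)[:2]:
    m=d['region']&(c['z_map']>0);P=world(c)[m];q=P[P[:,2]>122];print('knob',d['confidence'],d['centre'],q.mean(0).round(1),((q.min(0)+q.max(0))/2).round(1),len(q))
a=cv2.imread('pics/s6scene.png'); cv2.imwrite('pics/s6c.png',cv2.resize(a[200:300,340:480],None,fx=5,fy=5,interpolation=cv2.INTER_CUBIC))
go([524.7,269.6,160],10.5)
E
```

```text
clock: 19.45
eef_pos: [508.8, 89.6, 189.6]
eef_rot: [-1.618, 1.57, -3.006]
wrist_force: [-1.3, -0.4, -1.2]
finger_gap: 93.7
20 69 [-29.  52.] [-35.  54.]
35 135 [-33.  49.] [-36. -27.]
50 359 [-36.  49.] [-34.  26.]
65 89 [-36.  49.] [-34.  18.]
80 102 [-32.  49.] [-35.  17.]
95 178 [-33.  46.] [-35.  17.]
110 235 [-31.  46.] [-34.  26.]
125 225 [-35.  49.] [-26.  16.]
140 50 [-34.  46.] [-26.  17.]
185 9 [-11.   7.] [-60. -51.]
knob 0.84 [458.0, 259.6] [526.5 271.8 128.2] [524.9 272.  127.2] 63
35 31 [-39. -25.] [-25.  30.]
50 46 [-38. -25.] [-28.  27.]
65 9 [-38. -25.] [-8. 27.]
80 6 [-38. -25.] [-2. 30.]
125 16 [-43. -35.] [-11.   8.]
knob 0.65 [191.8, 247.5] [524.3 269.4 127.6] [524.6 270.5 127.5] 51
knob 0.4 [276.2, 250.8] [512.7  52.2 146.5] [505.8  42.7 278.7] 17
at [508.9  89.6 189.8] gap 93.7 F [-0.1  0.2  0.2] t 19.75 j6 -0.08 spin -0.0 shift [  29.8   48.3 -174.1] tooly-> 10.5
```

View pics/s6c.png

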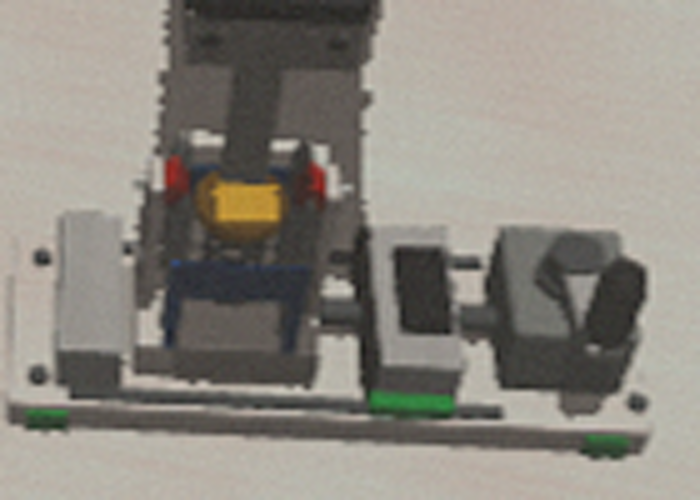

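Upright and square, with its base at about crop x 135–320. Next is the knob at crop (615,305). I'll move over it, grip it, and print the circle increments.

```bash
python3 -m handwheel '[[[0,8,-29],0],[[0,8,-29],0],[[0,8,-29],0],[[0,8,-29],0],[[0,8,-29],0],[[0,8.3,-29],0],[[0,0,0],0],[[0,0,0],0],[[0,0,0],0],[[0,0,0],0]]' 100
python3 - <<'E'
from h import *
go([524.7,269.6,106],10.5)
a=-0.09+0.3*np.arange(0,32); 
print([list(r) for r in np.diff(50*np.c_[np.cos(a),np.sin(a)],axis=0).round(1)])
E
```

```text
clock: 21.0
eef_pos: [525.1, 268.9, 190.6]
eef_rot: [1.517, 1.571, 0.128]
wrist_force: [0.0, -0.1, -0.4]
finger_gap: 57.1
at [525.1 268.9 190.6] gap 57.1 F [ 0.  -0.1 -0.4] t 21.0 j6 0.23 spin -0.001 shift [84.6 -0.2 -0.8] tooly-> 10.5
[[np.float64(-0.9), np.float64(14.9)], [np.float64(-5.3), np.float64(14.0)], [np.float64(-9.2), np.float64(11.8)], [np.float64(-12.2), np.float64(8.6)], [np.float64(-14.2), np.float64(4.6)], [np.float64(-14.9), np.float64(0.2)], [np.float64(-14.3), np.float64(-4.3)], [np.float64(-12.4), np.float64(-8.3)], [np.float64(-9.4), np.float64(-11.6)], [np.float64(-5.6), np.float64(-13.9)], [np.float64(-1.2), np.float64(-14.9)], [np.float64(3.2), np.float64(-14.6)], [np.float64(7.4), np.float64(-13.0)], [np.float64(10.9), np.float64(-10.2)], [np.float64(13.4), np.float64(-6.5)], [np.float64(14.8), np.float64(-2.3)], [np.float64(14.8), np.float64(2.2)], [np.float64(13.5), np.float64(6.5)], [np.float64(11.0), np.float64(10.2)], [np.float64(7.5), np.float64(12.9)], [np.float64(3.3), np.float64(14.6)], [np.float64(-1.1), np.float64(14.9)], [np.float64(-5.5), np.float64(13.9)], [np.float64(-9.4), np.float64(11.6)], [np.float64(-12.4), np.float64(8.4)], [np.float64(-14.3), np.float64(4.3)], [np.float64(-14.9), np.float64(-0.1)], [np.float64(-14.2), np.float64(-4.5)], [np.float64(-12.3), np.float64(-8.5)], [np.float64(-9.2), np.float64(-11.8)], [np.float64(-5.3), np.float64(-14.0)]]
```

```bash
python3 -m handwheel '[[[20,0,-1],0],[[25,0,0],0],[[25,0,0],0],[[14.5,0,0],0],[[0,0,0],0],[[0,0,0],0],[[0,0,0],0],[[0,0,0],0],[[0,0,0],0],[[0,0,0],0]]' 100
python3 -m handwheel '[[[0,0,0],0],[[0,0,0],0],[[0,0,0],0],[[0,0,0],0],[[0,0,0],0],[[0,0,0],0],[[0,0,0],0],[[0,0,0],0],[[0,0,0],0],[[0,0,0],0]]' 255 25
python3 - <<'E'
from h import *
go([524.7,269.6,106],10.5)
E
```

```text
clock: 22.25
eef_pos: [524.8, 270.5, 106.0]
eef_rot: [1.402, 1.571, 0.014]
wrist_force: [-0.1, -0.4, 1.0]
finger_gap: 57.0
clock: 23.5
eef_pos: [524.7, 270.5, 105.9]
eef_rot: [-1.505, 1.571, -2.893]
wrist_force: [-2.3, -0.5, 0.9]
finger_gap: 21.0
at [524.7 270.5 105.9] gap 21.0 F [-2.3 -0.5  0.9] t 23.5 j6 0.23 spin -0.0 shift [-0.1 -0.1  0.9] tooly-> 10.5
```

```bash
python3 -m handwheel '[[[0,-0.9,14.9],0],[[0,-5.3,14],0],[[0,-9.2,11.8],0],[[0,-12.2,8.6],0],[[0,-14.2,4.6],0],[[0,0,0],0],[[0,0,0],0],[[0,0,0],0],[[0,0,0],0],[[0,0,0],0]]'
python3 - <<'E'
from h import *
p,M,s=tool();d=p[:2]-uncl([168,0,0])[:2];print(s['finger_gap'],s['wrist_force'].round(1),np.hypot(*d),'crank',(np.radians(100.5)-np.arctan2(d[1],d[0]))%6.283,cl(p).round(1))
c=shot('top');C=cl(world(c))
m=(C[:,:,2]>44)&(C[:,:,2]<60)&(abs(C[:,:,1])<40)&(C[:,:,0]>50)&(C[:,:,0]<135);print('jaw x',np.percentile(C[m][:,0],[1,5,95,99]).round(1),m.sum())
for d in manip.cut_out('jaw','top')[:1]:
    P=C[d['region']&(C[:,:,2]>44)&(C[:,:,2]<60)];print(np.percentile(P[:,0],[1,5,95,99]).round(1))
E
```

```text
clock: 24.75
eef_pos: [493.8, 209.4, 105.9]
eef_rot: [-0.617, 1.569, -2.004]
wrist_force: [-2.2, -6.5, 0.7]
finger_gap: 21.0
20.975421125616403 [-2.2 -6.5  0.7] 49.78783688933471 crank 2.985619043239925 [118.8  -7.7 105.9]
jaw x [ 67.5  69.3 109.8 111.8] 514
[ 67.7  69.5 108.5 111.6]
```

```bash
python3 -m handwheel '[[[0,-14.9,0.2],0],[[0,-14.3,-4.3],0],[[0,-12.4,-8.3],0],[[0,-9.4,-11.6],0],[[0,-5.6,-13.9],0],[[0,-1.2,-14.9],0],[[0,3.2,-14.6],0],[[0,7.4,-13],0],[[0,10.9,-10.2],0],[[0,13.4,-6.5],0]]'
python3 -m handwheel '[[[0,14.8,-2.3],0],[[0,14.8,2.2],0],[[0,13.5,6.5],0],[[0,11,10.2],0],[[0,7.5,12.9],0],[[0,3.3,14.6],0],[[0,-1.1,14.9],0],[[0,-5.5,13.9],0],[[0,0,0],0],[[0,0,0],0]]'
python3 - <<'E'
from h import *
p,M,s=tool();d=p[:2]-uncl([168,0,0])[:2];print(s['finger_gap'],s['wrist_force'].round(1),np.hypot(*d),'crank',(np.radians(100.5)-np.arctan2(d[1],d[0]))%6.283,cl(p).round(1))
c=shot('top');C=cl(world(c))
for d in manip.cut_out('jaw','top')[:1]:
    P=C[d['region']&(C[:,:,2]>44)&(C[:,:,2]<60)];print(np.percentile(P[:,0],[1,5,95,99]).round(1))
E
```

```text
clock: 26.1
eef_pos: [453.4, 301.1, 105.8]
eef_rot: [-0.797, 1.568, -2.184]
wrist_force: [-1.0, -14.5, 2.9]
finger_gap: 21.1
clock: 27.35
eef_pos: [524.0, 240.1, 105.9]
eef_rot: [-0.685, 1.57, -2.073]
wrist_force: [-1.9, -3.1, 0.8]
finger_gap: 20.9
20.911191351935834 [-1.9 -3.1  0.8] 49.57992450344915 crank 2.0888375110222777 [143.4 -43.1 105.9]
[50.6 53.  92.8 95.3]
```

```bash
python3 -m handwheel '[[[0,-9.4,11.6],0],[[0,-12.4,8.4],0],[[0,-14.3,4.3],0],[[0,-14.9,-0.1],0],[[0,-14.2,-4.5],0],[[0,-6.4,-3.8],0],[[0,-5.9,-4.7],0],[[0,-4.2,-4.6],0],[[0,-4.1,-5.2],0],[[0,0,0],0]]' 255 40
python3 - <<'E'
from h import *
p,M,s=tool();d=p[:2]-uncl([168,0,0])[:2];print(s['finger_gap'],s['wrist_force'].round(1),np.hypot(*d),'crank',(np.radians(100.5)-np.arctan2(d[1],d[0]))%6.283+6.283,cl(p).round(1))
c=shot('top');C=cl(world(c))
for d in manip.cut_out('jaw','top')[:1]:
    P=C[d['region']&(C[:,:,2]>44)&(C[:,:,2]<60)];print(np.percentile(P[:,0],[1,5,95,99]).round(1))
E
```

```text
clock: 28.7
eef_pos: [439.6, 222.9, 105.9]
eef_rot: [-0.151, 1.57, -1.538]
wrist_force: [-2.0, -5.3, 0.9]
finger_gap: 20.7
20.707879315142506 [-2.  -5.3  0.9] 50.375478548243706 crank 10.450515641792986 [141.9  43.1 105.9]
[45.7 48.1 83.7 85.9]
```

```bash
python3 -m handwheel '[[[0,-1,-1.7],0],[[0,-1.1,-1.7],0],[[0,0,0],0],[[0,0,0],0],[[0,0,0],0],[[0,0,0],0],[[0,0,0],0],[[0,0,0],0],[[0,0,0],0],[[0,0,0],0]]'
python3 - <<'E'
from h import *
p,M,s=tool();d=p[:2]-uncl([168,0,0])[:2];print(s['finger_gap'],s['wrist_force'].round(1),np.hypot(*d),'crank',(np.radians(100.5)-np.arctan2(d[1],d[0]))%6.283+6.283,cl(p).round(1))
E
```

```text
clock: 30.05
eef_pos: [437.2, 225.7, 105.9]
eef_rot: [0.235, 1.57, -1.153]
wrist_force: [-0.8, -6.3, -0.0]
finger_gap: 20.5
20.483365687880177 [-0.8 -6.3 -0. ] 50.41185314782439 crank 10.522991349416785 [145.1  44.9 105.9]
```

```bash
python3 -m handwheel '[[[0,0,0],0],[[0,0,0],0],[[0,0,0],0],[[0,0,0],0],[[-30,0,0],0],[[-40,0,0],0],[[-40,0,0],0],[[-30,0,0],0],[[0,0,0],0],[[0,0,0],0]]' 100
cat >> h.py <<'E'
def discs(c):
    W=world(c);z=W[:,:,2];x,y=W[:,:,0],W[:,:,1];px=c['pixels'].astype(int)
    m=(z>9)&(z<22)&(x>330)&(x<680)&(y<0)&(y>-540)&(px.min(2)>95)&(px.max(2)-px.min(2)<40)
    m=cv2.morphologyEx(m.astype(np.uint8),cv2.MORPH_OPEN,np.ones((3,3),np.uint8))
    n,l,s,ce=cv2.connectedComponentsWithStats(m);out=[]
    for i in range(1,n):
        if s[i,4]>60:
            q=W[l==i];cc,rr=cv2.minEnclosingCircle(q[:,:2].astype(np.float32))
            out.append(np.r_[q.mean(0)]);print('disc',s[i,4],ce[i].round(),'mean',q.mean(0).round(1),'circ',np.round(cc,1),round(rr,1))
    return out
E
python3 - <<'E'
from h import *
for cam in('top','scene'):
    c=shot(cam,'s7%s.png'%cam);discs(c);W=world(c);C=cl(W);px=c['pixels'].astype(int)
    n=(abs(C[:,:,0])<70)&(abs(C[:,:,1])<70)&(C[:,:,2]>95)
    red=n&(px[:,:,0]>px[:,:,1]+40)&(px[:,:,0]>px[:,:,2]+35)
    br=n&(px[:,:,0]>px[:,:,2]+45)&(px[:,:,1]>px[:,:,2]+25)
    for nm,m in(('red',red),('brass',br)):
        k,l,s,ce=cv2.connectedComponentsWithStats(m.astype(np.uint8))
        for i in range(1,k):
            if s[i,4]>8: print(cam,nm,s[i,4],'C',C[l==i].mean(0).round(1),'mid',((C[l==i].min(0)+C[l==i].max(0))/2).round(1))
    q=n&(C[:,:,2]>100)&(C[:,:,2]<145);r=cv2.minAreaRect(C[q][:,:2].astype(np.float32));print('rect',np.round(r[0],1),np.round(r[1],1),r[2])
    q=n&(C[:,:,2]>100)&(C[:,:,2]<109);r=cv2.minAreaRect(C[q][:,:2].astype(np.float32));print('plates',np.round(r[0],1),np.round(r[1],1),r[2])
a=cv2.imread('pics/s7scene.png'); cv2.imwrite('pics/s7c.png',cv2.resize(a[200:300,340:480],None,fx=5,fy=5,interpolation=cv2.INTER_CUBIC))
go([550,-110,200],10.5)
E
```

```text
clock: 31.3
eef_pos: [436.8, 226.0, 245.0]
eef_rot: [-1.351, 1.57, -2.738]
wrist_force: [-0.5, -0.6, -0.6]
finger_gap: 56.8
disc 322 [340. 237.] mean [ 549.8 -109.3   14.6] circ [ 550.5 -109.7] 27.8
disc 315 [423. 238.] mean [ 551.9 -328.4   15. ] circ [ 551.5 -327.5] 27.6
disc 318 [382. 239.] mean [ 545.7 -218.6   14.6] circ [ 544.7 -218.4] 27.8
disc 319 [460. 239.] mean [ 549.5 -425.2   14.7] circ [ 548.8 -425.5] 28.0
disc 301 [421. 282.] mean [ 434.7 -322.    14.9] circ [ 434.1 -321.9] 27.9
top red 22 C [-31.9  -2.1 130.9] mid [-31.5  -1.9 130.8]
top red 33 C [ 31.1  -1.1 128.3] mid [ 31.6  -2.4 119. ]
top brass 237 C [-1.000e-01 -1.500e+00  1.159e+02] mid [  0.2  -1.5 115.5]
rect [-0.1 -2.9] [99.  66.5] 0.14828957617282867
plates [-6.6 -2.9] [66.6 74.6] 89.73858642578125
disc 217 [239. 219.] mean [ 434.2 -320.    15.2] circ [ 432.8 -319.4] 29.6
disc 245 [187. 242.] mean [ 548.9 -422.7   15.1] circ [ 547.8 -422.2] 28.5
disc 260 [220. 249.] mean [ 551.3 -326.4   15.1] circ [ 550.5 -326.6] 28.2
disc 269 [261. 255.] mean [ 543.8 -216.    15.1] circ [ 543.3 -215.4] 28.9
disc 295 [300. 264.] mean [ 550.  -108.4   15. ] circ [ 548.5 -108.7] 28.0
scene red 23 C [-30.1  -1.6 131.5] mid [-29.8  -1.9 132.1]
scene red 31 C [ 31.7  -2.3 130.3] mid [ 32.6  -2.7 128.8]
scene red 143 C [  1.5  -3.4 117.3] mid [  1.3  -2.7 117.8]
scene brass 215 C [  1.4  -3.  116.8] mid [  2.6   2.5 109.4]
rect [ 3.  -5.7] [83.6 81.4] 39.28728103637695
plates [ 2. -3.] [86.9 68.9] 3.550819158554077
at [436.7 225.9 244.7] gap 57.0 F [ 0.7  0.1 -0.3] t 31.4 j6 0.22 spin -0.0 shift [ 44.8  50.2 350.9] tooly-> 10.5
```

View pics/s7c.png

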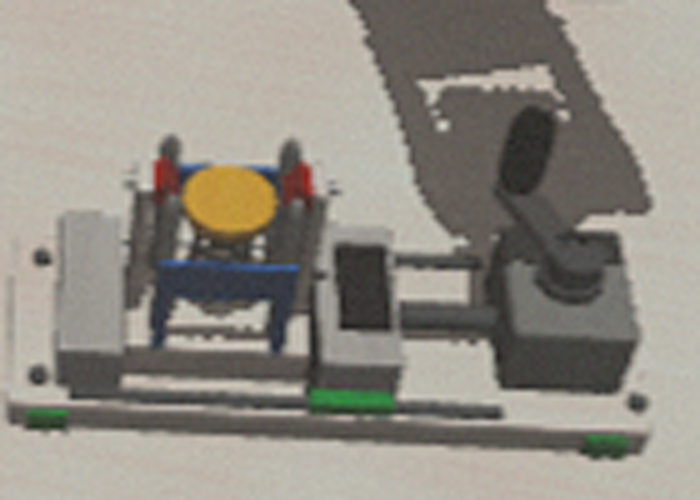

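It is clamped square, with the jaw at crop x≈320 against the base and the axis at clamp (0.6,-2.2). Step 1 should be met. Now disc A. No spin is needed, because I pick and place with the tool y along the clamp's y.

```bash
python3 -m handwheel '[[[0,4,30],0],[[0,5,37],0],[[0,5,37],0],[[0,5,37],0],[[0,5,37],0],[[0,5,37],0],[[0,5,37],0],[[0,5,37],0],[[0,5,37],0],[[0,4,22],0]]' 45 30
python3 - <<'E'
from h import *
go([549.9,-109,16.5],10.5)
E
```

```text
clock: 32.65
eef_pos: [547.7, -108.7, 244.9]
eef_rot: [-2.035, 1.569, 2.859]
wrist_force: [0.2, 0.4, 0.1]
finger_gap: 77.5
at [ 547.7 -108.7  244.9] gap 77.5 F [0.2 0.4 0.1] t 32.65 j6 -0.44 spin -0.001 shift [228.4   2.4   0.8] tooly-> 10.5
```

```bash
python3 -m handwheel '[[[35,2,1],0],[[35,0,0],0],[[35,0,0],0],[[35,0,0],0],[[35,0,0],0],[[25,0,0],0],[[15,0,0],0],[[10,0,0],0],[[3,0,0],0],[[0,0,0],0]]' 45
python3 -m handwheel '[[[0,0,0],0],[[0,0,0],0],[[0,0,0],0],[[0,0,0],0],[[0,0,0],0],[[0,0,0],0],[[0,0,0],0],[[0,0,0],0],[[0,0,0],0],[[0,0,0],0]]' 255 30
python3 -m handwheel '[[[-20,0,0],0],[[-35,0,0],0],[[-35,0,0],0],[[-35,0,0],0],[[-35,0,0],0],[[0,0,-15],0],[[0,-4.2,-30],0],[[0,-4.2,-30],0],[[0,-4.2,-30],0],[[0,0,0],0]]'
python3 - <<'E'
from h import *
go(uncl([0.6,-2.2,141]),10.5)
E
```

```text
clock: 33.9
eef_pos: [550.0, -108.0, 18.4]
eef_rot: [1.143, 1.57, -0.245]
wrist_force: [0.0, 0.5, 0.4]
finger_gap: 77.4
clock: 35.15
eef_pos: [549.9, -108.0, 18.2]
eef_rot: [1.142, 1.57, -0.245]
wrist_force: [-1.2, 1.1, 6.1]
finger_gap: 55.1
clock: 36.4
eef_pos: [517.3, -5.3, 176.8]
eef_rot: [-1.923, 1.569, 2.975]
wrist_force: [-0.5, -0.7, -1.2]
finger_gap: 55.2
at [517.3  -5.3 176.8] gap 55.2 F [-0.5 -0.7 -1.2] t 36.4 j6 -0.27 spin 0.002 shift [ 35.8  10.5 -97.2] tooly-> 10.5
```

```bash
python3 -m handwheel '[[[0,3,-30],0],[[0,4,-34],0],[[0,3.5,-34],0],[[0,0,0],0],[[0,0,0],0],[[0,0,0],0],[[0,0,0],0],[[0,0,0],0],[[0,0,0],0],[[0,0,0],0]]'
python3 - <<'E'
from h import *
go(uncl([0.6,-2.2,143]),10.5); print(cl(tool()[0]).round(1))
E
```

```text
clock: 37.65
eef_pos: [510.7, 91.2, 178.0]
eef_rot: [0.641, 1.571, -0.746]
wrist_force: [0.5, 0.2, 0.0]
finger_gap: 54.7
at [510.7  91.2 178. ] gap 54.7 F [0.5 0.2 0. ] t 37.65 j6 -0.08 spin -0.0 shift [35.  -0.7 -1.1] tooly-> 10.5
[ -0.5  -2.9 178. ]
```

```bash
python3 -m handwheel '[[[0,-0.7,-1.6],0],[[8,0,0],0],[[8,0,0],0],[[6,0,0],0],[[5,0,0],0],[[4,0,0],0],[[3,0,0],0],[[1,0,0],0],[[0,0,0],0],[[0,0,0],0]]'
python3 - <<'E'
from h import *
go(uncl([0.6,-2.2,143]),10.5); print(cl(tool()[0]).round(1),tool()[2]['moment'])
E
```

```text
clock: 38.9
eef_pos: [509.9, 92.9, 143.2]
eef_rot: [1.823, 1.57, 0.435]
wrist_force: [-0.2, 3.9, 3.0]
finger_gap: 55.3
at [509.9  92.9 143.2] gap 55.3 F [-0.2  3.9  3. ] t 38.9 j6 -0.07 spin -0.0 shift [ 0.2 -0.2  0.7] tooly-> 10.5
[  1.3  -2.4 143.2] [0.59746108 0.03034395 0.0261005 ]
```

```bash
python3 -m handwheel '[[[0,0,0],0],[[0,0,0],0],[[0,0,0],0],[[0,0,0],0],[[-15,0,0],0],[[-30,0,0],0],[[0,0,0],0],[[0,0,0],0],[[0,0,0],0],[[0,0,0],0]]' 45
python3 -m handwheel '[[[0,0,0],0],[[0,0,0],0],[[0,0,0],0],[[0,0,0],0],[[0,0,0],0],[[0,0,0],0],[[0,0,0],0],[[0,0,0],0],[[0,0,0],0],[[0,0,0],0]]' 255
python3 - <<'E'
from h import *
go(uncl([0.6,-2.2,128]),10.5)
c=shot('scene','s8.png');C=cl(world(c));px=c['pixels'].astype(int)
a=cv2.imread('pics/s8.png'); cv2.imwrite('pics/s8c.png',cv2.resize(a[200:300,340:480],None,fx=5,fy=5,interpolation=cv2.INTER_CUBIC))
E
```

```text
clock: 40.15
eef_pos: [509.5, 92.7, 187.4]
eef_rot: [-1.631, 1.57, -3.019]
wrist_force: [-1.0, 0.3, -0.2]
finger_gap: 77.6
clock: 41.4
eef_pos: [509.8, 92.7, 188.0]
eef_rot: [1.141, 1.571, -0.247]
wrist_force: [0.1, 0.2, 0.3]
finger_gap: 0.5
at [509.8  92.7 188. ] gap 0.5 F [0.1 0.2 0.3] t 41.4 j6 -0.07 spin -0.0 shift [60.  -0.   0.5] tooly-> 10.5
```

View pics/s8c.png

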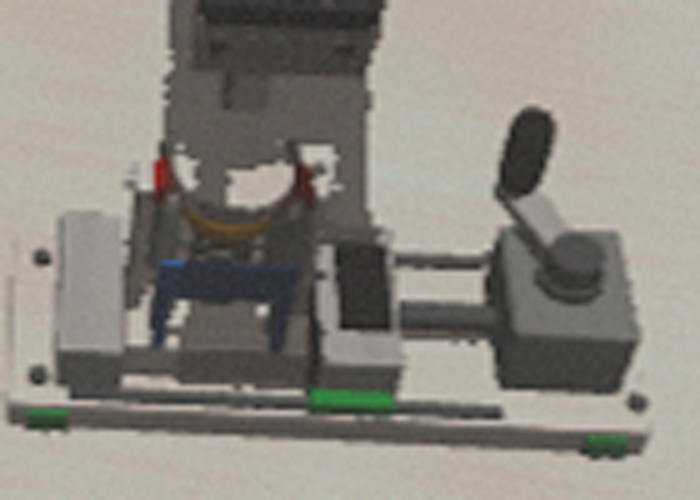

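Disc A lies level in the mouth between the catches (crop (235,185)). I'll press it.

```bash
python3 -m handwheel '[[[20,0,0],0],[[12,0,0],0],[[6,0,0],0],[[5,0,0],0],[[5,0,0],0],[[5,0,0],0],[[4,0,0],0],[[3,0,0],0],[[0,0,0],0],[[0,0,0],0]]'
python3 - <<'E'
from h import *
go(uncl([0.6,-2.2,128]),10.5)
E
```

```text
clock: 42.7
eef_pos: [510.0, 92.7, 128.2]
eef_rot: [1.505, 1.57, 0.117]
wrist_force: [3.2, 0.4, 3.5]
finger_gap: 0.3
at [510.   92.7 128.2] gap 0.3 F [3.2 0.4 3.5] t 42.7 j6 -0.07 spin -0.0 shift [ 0.2 -0.3  0.5] tooly-> 10.5
```

```bash
python3 -m handwheel '[[[1,0,0],0],[[0,0,0],0],[[0,0,0],0],[[-20,0,0],0],[[-40,0,0],0],[[-30,0,0],0],[[-30,0,0],0],[[0,0,0],0],[[0,0,0],0],[[0,0,0],0]]'
cat >> h.py <<'E'
def magtop(cam):
    c=shot(cam);C=cl(world(c));px=c['pixels'].astype(int)
    m=(np.hypot(C[:,:,0]-.6,C[:,:,1]+2.2)<16)&(C[:,:,2]>60)&(C[:,:,2]<150)
    r=C[(np.hypot(C[:,:,0]-.6,C[:,:,1]+2.2)<45)&(C[:,:,2]>100)&(C[:,:,2]<150)&(px[:,:,0]>px[:,:,1]+40)&(px[:,:,0]>px[:,:,2]+35)]
    print(cam,'magtop z',np.percentile(C[m][:,2],[10,50,90]).round(1),m.sum(),px[m].mean(0).astype(int),'want <=120; red x',r[r[:,0]>0].mean(0).round(1),r[r[:,0]<0].mean(0).round(1))
    return c
E
python3 - <<'E'
from h import *
magtop('scene');c=magtop('top');discs(c)
go([545,-217.3,16.5],10.5)
E
```

```text
clock: 43.95
eef_pos: [509.3, 92.6, 245.6]
eef_rot: [-1.639, 1.568, -3.027]
wrist_force: [0.2, -0.5, 0.2]
finger_gap: 0.3
scene magtop z [ 85.6 119.7 121.6] 129 [121 115 108] want <=120; red x [ 29.4  -2.6 127.9] [-30.3  -2.3 132. ]Traceback (most recent call last):
  File "<stdin>", line 2, in <module>
  File "h.py", line 46, in magtop
    print(cam,'magtop z',np.percentile(C[m][:,2],[10,50,90]).round(1),m.sum(),px[m].mean(0).astype(int),'want <=120; red x',r[r[:,0]>0].mean(0).round(1),r[r[:,0]<0].mean(0).round(1))
                         ~~~~~~~~~~~~~^^^^^^^^^^^^^^^^^^^^^^
    return _quantile_unchecked(
        a, q, axis, out, overwrite_input, method, keepdims, weights)
    return _ureduce(a,
                    func=_quantile_ureduce_func,
    ...<5 lines>...
                    overwrite_input=overwrite_input,
                    method=method)
    r = func(a, **kwargs)
    result = _quantile(arr,
                       quantiles=q,
    ...<2 lines>...
                       out=out,
                       weights=wgt)
    slices_having_nans = np.isnan(arr[-1, ...])
                                  ~~~^^^^^^^^^
IndexError: index -1 is out of bounds for axis 0 with size 0
```

Disc A snapped in: its top face reads 119.7, and flush below the catches is 120. On to disc B.

```bash
python3 - <<'E'
from h import *
discs(shot('top'));discs(shot('scene'))
go([545,-217.3,16.5],10.5)
E
```

```text
disc 301 [372. 232.] mean [ 563.5 -191.8   14.7] circ [ 564.9 -191.1] 27.7
disc 303 [423. 238.] mean [ 550.5 -327.6   15. ] circ [ 551.4 -328. ] 27.5
disc 323 [459. 240.] mean [ 548.4 -423.9   14.8] circ [ 548.5 -423.6] 27.8
disc 337 [421. 282.] mean [ 434.6 -322.4   15. ] circ [ 434.2 -322.3] 28.3
disc 215 [239. 219.] mean [ 433.2 -319.9   15.2] circ [ 432.  -320.4] 28.1
disc 240 [187. 242.] mean [ 548.3 -422.6   15.2] circ [ 547.9 -423.2] 28.2
disc 258 [220. 249.] mean [ 551.4 -326.6   15.2] circ [ 549.6 -326.1] 28.1
disc 286 [268. 263.] mean [ 565.3 -189.    15. ] circ [ 564. -189.] 27.8
at [509.6  92.7 246.5] gap 1.0 F [ 0.5 -0.5 -1. ] t 44.15 j6 -0.07 spin -0.0 shift [230.  -21.5 311.2] tooly-> 10.5
```

Disc B was knocked to (564.4,-190.4), and both cameras agree. I'll go to it there.

```bash
python3 -m handwheel '[[[0,0,20],0],[[0,0,38],0],[[0,0,38],0],[[0,0.5,38],0],[[0,0.5,38],0],[[0,0.5,38],0],[[0,0.5,38],0],[[0,0.5,30],0],[[0,0,10],0],[[0,0,0],0]]' 45 30
python3 - <<'E'
from h import *
go([564.4,-190.4,16.5],10.5)
E
```

```text
clock: 45.4
eef_pos: [564.5, -189.9, 246.6]
eef_rot: [-2.309, 1.57, 2.586]
wrist_force: [0.0, -0.0, 0.5]
finger_gap: 77.7
at [ 564.5 -189.9  246.6] gap 77.7 F [ 0.  -0.   0.5] t 45.4 j6 -0.57 spin -0.001 shift [ 2.301e+02 -1.000e-01  6.000e-01] tooly-> 10.5
```

```bash
python3 -m handwheel '[[[35,0,0.6],0],[[35,0,0],0],[[35,0,0],0],[[35,0,0],0],[[35,0,0],0],[[25,0,0],0],[[15,0,0],0],[[10,0,0],0],[[5,0,0],0],[[0,0,0],0]]' 45
python3 -m handwheel '[[[0,0,0],0],[[0,0,0],0],[[0,0,0],0],[[0,0,0],0],[[0,0,0],0],[[0,0,0],0],[[0,0,0],0],[[0,0,0],0],[[0,0,0],0],[[0,0,0],0]]' 255 30
python3 -m handwheel '[[[-20,0,0],0],[[-35,0,0],0],[[-35,0,0],0],[[-35,0,0],0],[[-35,0,0],0],[[0,0,-20],0],[[0,0,-37],0],[[0,0,-37],0],[[0,0,-37],0],[[0,0,-37],0]]'
python3 -m handwheel '[[[0,0,-37],0],[[0,0,-37],0],[[0,0,-30],0],[[0,0,-15],0],[[0,0,0],0],[[0,0,0],0],[[0,0,0],0],[[0,0,0],0],[[0,0,0],0],[[0,0,0],0]]'
python3 - <<'E'
from h import *
go(uncl([0.6,-2.2,143]),10.5)
E
```

```text
clock: 46.65
eef_pos: [564.9, -190.6, 17.2]
eef_rot: [1.024, 1.57, -0.364]
wrist_force: [0.2, -0.2, -0.3]
finger_gap: 77.5
clock: 47.9
eef_pos: [564.9, -190.7, 17.2]
eef_rot: [0.942, 1.57, -0.446]
wrist_force: [-1.0, -0.0, 4.8]
finger_gap: 55.1
clock: 49.15
eef_pos: [533.1, -23.6, 176.4]
eef_rot: [-1.948, 1.57, 2.947]
wrist_force: [0.8, 0.5, -0.3]
finger_gap: 55.1
clock: 50.4
eef_pos: [512.5, 91.5, 176.9]
eef_rot: [-1.357, 1.571, -2.745]
wrist_force: [-0.9, -0.4, -1.0]
finger_gap: 55.4
at [512.5  91.5 176.9] gap 55.4 F [-0.9 -0.4 -1. ] t 50.4 j6 -0.08 spin -0.0 shift [33.9 -2.5 -1.2] tooly-> 10.5
```

```bash
python3 -m handwheel '[[[0,-2.5,-1.6],0],[[0,0,0],0],[[8,0,0],0],[[8,0,0],0],[[6,0,0],0],[[5,0,0],0],[[4,0,0],0],[[3,0,0],0],[[1,0,0],0],[[0,0,0],0]]'
python3 - <<'E'
from h import *
go(uncl([0.6,-2.2,142]),10.5);print(tool()[2]['moment'])
E
```

```text
clock: 51.65
eef_pos: [509.9, 92.7, 142.1]
eef_rot: [1.335, 1.571, -0.053]
wrist_force: [-0.3, -0.1, 0.2]
finger_gap: 55.1
at [509.9  92.7 142.1] gap 55.1 F [-0.3 -0.1  0.2] t 51.65 j6 -0.07 spin -0.0 shift [ 0.1 -0.1  0.5] tooly-> 10.5
[-0.12440659  0.08328597 -0.02451412]
```

Disc B is in with zero contact force. I'll release it, retract, close and press, then check.

```bash
python3 -m handwheel '[[[0,0,0],0],[[0,0,0],0],[[0,0,0],0],[[0,0,0],0],[[-15,0,0],0],[[-30,0,0],0],[[0,0,0],0],[[0,0,0],0],[[0,0,0],0],[[0,0,0],0]]' 45
python3 -m handwheel '[[[0,0,0],0],[[0,0,0],0],[[0,0,0],0],[[0,0,0],0],[[0,0,0],0],[[0,0,0],0],[[0,0,0],0],[[0,0,0],0],[[0,0,0],0],[[0,0,0],0]]' 255
python3 - <<'E'
from h import *
magtop('scene')
go(uncl([0.6,-2.2,127.5]),10.5)
E
```

```text
clock: 52.9
eef_pos: [509.6, 92.6, 186.5]
eef_rot: [-1.608, 1.57, -2.995]
wrist_force: [-0.1, -0.4, -0.2]
finger_gap: 77.2
clock: 54.15
eef_pos: [509.8, 92.7, 186.9]
eef_rot: [-1.371, 1.571, -2.758]
wrist_force: [0.1, -0.5, -0.3]
finger_gap: 0.7
scene magtop z [ 84.5 139.7 141.2] 127 [109 104  98] want <=120; red x [nan nan nan] [-31.3  -2.5 132.6]
at [509.8  92.7 186.9] gap 0.4 F [-0.5  0.4  0.7] t 54.2 j6 -0.07 spin -0.0 shift [59.4  0.   0.5] tooly-> 10.5h.py:46: RuntimeWarning: Mean of empty slice.
  print(cam,'magtop z',np.percentile(C[m][:,2],[10,50,90]).round(1),m.sum(),px[m].mean(0).astype(int),'want <=120; red x',r[r[:,0]>0].mean(0).round(1),r[r[:,0]<0].mean(0).round(1))
  ret = um.true_divide(
```

Its top face is at 139.7, with 139 expected on the ramps. Pressing.

```bash
python3 -m handwheel '[[[20,0,0],0],[[12,0,0],0],[[6,0,0],0],[[5,0,0],0],[[5,0,0],0],[[5,0,0],0],[[4,0,0],0],[[3,0,0],0],[[0,0,0],0],[[0,0,0],0]]'
python3 -m handwheel '[[[0,0,0],0],[[-20,0,0],0],[[-40,0,0],0],[[-30,0,0],0],[[-30,0,0],0],[[0,0,0],0],[[0,0,0],0],[[0,0,0],0],[[0,0,0],0],[[0,0,0],0]]'
python3 - <<'E' 2>/dev/null
from h import *
c=magtop('scene');discs(c);discs(shot('top'))
go([551.2,-327.2,16.5],10.5)
E
```

```text
clock: 55.45
eef_pos: [510.2, 92.7, 127.4]
eef_rot: [1.486, 1.57, 0.098]
wrist_force: [3.6, 0.1, 3.8]
finger_gap: 0.6
clock: 56.7
eef_pos: [509.7, 92.7, 246.6]
eef_rot: [-1.644, 1.57, -3.032]
wrist_force: [-0.6, 0.4, 0.1]
finger_gap: 0.6
scene magtop z [118.7 120.2 122. ] 109 [130 123 116] want <=120; red x [ 29.9  -1.4 127.6] [-30.2  -1.4 131.8]
disc 214 [239. 219.] mean [ 432.8 -319.8   15. ] circ [ 432.8 -318.4] 29.2
disc 240 [187. 242.] mean [ 548.5 -422.2   15.1] circ [ 548.2 -422.3] 27.5
disc 259 [220. 249.] mean [ 551.1 -326.4   15.2] circ [ 549.8 -326.2] 28.6
disc 325 [423. 238.] mean [ 551.2 -327.4   14.9] circ [ 551.2 -328.2] 27.9
disc 317 [460. 240.] mean [ 548.  -425.4   14.6] circ [ 548.3 -425.1] 27.8
disc 286 [420. 282.] mean [ 434.6 -321.5   14.6] circ [ 434.4 -322.1] 27.6
at [509.7  92.7 246.8] gap 0.5 F [-0.8 -0.6  0.1] t 56.8 j6 -0.07 spin -0.0 shift [230.3 -35.7 420.4] tooly-> 10.5
```

```bash
python3 -m handwheel '[[[0,-3,30],0],[[0,-4,46],0],[[0,-4,46],0],[[0,-4,46],0],[[0,-4,46],0],[[0,-4,46],0],[[0,-4,46],0],[[0,-4,46],0],[[0,-4,44],0],[[0,-0.7,24],0]]' 45 30
python3 - <<'E'
from h import *
go([551.2,-327.2,16.5],10.5)
E
```

```text
clock: 58.05
eef_pos: [550.8, -328.9, 246.5]
eef_rot: [-2.086, 1.57, 2.808]
wrist_force: [0.3, 0.7, -1.2]
finger_gap: 77.4
at [ 550.8 -328.9  246.5] gap 77.4 F [ 0.3  0.7 -1.2] t 58.05 j6 -0.78 spin -0.002 shift [230.    0.8  -1.5] tooly-> 10.5
```

```bash
python3 -m handwheel '[[[35,0.8,-1.3],0],[[35,0,0],0],[[35,0,0],0],[[35,0,0],0],[[35,0,0],0],[[25,0,0],0],[[15,0,0],0],[[10,0,0],0],[[5,0,0],0],[[0,0,0],0]]' 45
python3 -m handwheel '[[[0,0,0],0],[[0,0,0],0],[[0,0,0],0],[[0,0,0],0],[[0,0,0],0],[[0,0,0],0],[[0,0,0],0],[[0,0,0],0],[[0,0,0],0],[[0,0,0],0]]' 255 30
python3 -m handwheel '[[[-20,0,0],0],[[-35,0,0],0],[[-35,0,0],0],[[-35,0,0],0],[[-35,0,0],0],[[0,2,-20],0],[[0,4,-45],0],[[0,4,-45],0],[[0,4,-45],0],[[0,4,-45],0]]'
python3 -m handwheel '[[[0,4,-45],0],[[0,4,-45],0],[[0,4,-45],0],[[0,4,-45],0],[[0,2,-30],0],[[0,0,-10],0],[[0,0,0],0],[[0,0,0],0],[[0,0,0],0],[[0,0,0],0]]'
python3 - <<'E'
from h import *
go(uncl([0.9,-2.2,142]),10.5)
E
```

```text
clock: 59.3
eef_pos: [551.8, -325.5, 17.3]
eef_rot: [0.797, 1.57, -0.591]
wrist_force: [-0.3, 0.7, -0.3]
finger_gap: 77.3
clock: 60.55
eef_pos: [551.8, -325.5, 17.3]
eef_rot: [0.711, 1.57, -0.677]
wrist_force: [-1.1, 1.1, 5.3]
finger_gap: 55.7
clock: 61.8
eef_pos: [532.6, -124.0, 178.0]
eef_rot: [1.111, 1.57, -0.277]
wrist_force: [0.6, 0.2, 0.2]
finger_gap: 55.2
clock: 63.05
eef_pos: [510.7, 93.7, 176.9]
eef_rot: [-1.627, 1.571, -3.015]
wrist_force: [0.2, 0.0, -1.0]
finger_gap: 55.0
at [510.7  93.7 176.9] gap 55.0 F [ 0.2  0.  -1. ] t 63.05 j6 -0.07 spin -0.001 shift [34.9 -1.1  1. ] tooly-> 10.5
```

```bash
python3 -m handwheel '[[[0,-1,-0.7],0],[[0,0,0],0],[[8,0,0],0],[[8,0,0],0],[[6,0,0],0],[[5,0,0],0],[[4,0,0],0],[[3,0,0],0],[[1,0,0],0],[[0,0,0],0]]'
python3 - <<'E'
from h import *
go(uncl([0.9,-2.2,142]),10.5);print(tool()[2]['moment'])
E
```

```text
clock: 64.3
eef_pos: [509.6, 94.7, 142.1]
eef_rot: [1.845, 1.571, 0.457]
wrist_force: [-0.1, 1.4, 0.1]
finger_gap: 55.2
at [509.6  94.7 142.1] gap 55.2 F [-0.1  1.4  0.1] t 64.3 j6 -0.07 spin -0.0 shift [ 0.1 -0.2  2.3] tooly-> 10.5
[0.12235114 0.08445534 0.00159374]
```

```bash
python3 -m handwheel '[[[0,0,0],0],[[0,0,0],0],[[0,0,0],0],[[0,0,0],0],[[-15,0,0],0],[[-30,0,1.8],0],[[0,0,0],0],[[0,0,0],0],[[0,0,0],0],[[0,0,0],0]]' 45
python3 -m handwheel '[[[0,0,0],0],[[0,0,0],0],[[0,0,0],0],[[0,0,0],0],[[0,0,0],0],[[0,0,0],0],[[0,0,0],0],[[0,0,0],0],[[0,0,0],0],[[0,0,0],0]]' 255
python3 - <<'E' 2>/dev/null
from h import *
magtop('scene')
go(uncl([0.6,-2.2,127.5]),10.5)
E
```

```text
clock: 65.55
eef_pos: [509.6, 92.9, 186.4]
eef_rot: [-1.633, 1.57, -3.021]
wrist_force: [0.5, -0.5, -0.7]
finger_gap: 77.3
clock: 66.8
eef_pos: [509.8, 92.9, 186.9]
eef_rot: [1.705, 1.571, 0.317]
wrist_force: [-0.3, -1.0, 0.3]
finger_gap: 1.0
scene magtop z [138.4 139.9 141.7] 109 [115 108 102] want <=120; red x [nan nan nan] [-31.3  -2.9 133.5]
at [509.8  92.9 187. ] gap 0.5 F [ 0.4 -0.5  0.3] t 66.85 j6 -0.07 spin -0.0 shift [59.5 -0.1  0.7] tooly-> 10.5
```

```bash
python3 -m handwheel '[[[20,0,0],0],[[12,0,0],0],[[6,0,0],0],[[5,0,0],0],[[5,0,0],0],[[5,0,0],0],[[4,0,0],0],[[3,0,0],0],[[0,0,0],0],[[0,0,0],0]]'
python3 -m handwheel '[[[0,0,0],0],[[-20,0,0],0],[[-40,0,0],0],[[-30,0,0],0],[[-30,0,0],0],[[0,0,0],0],[[0,0,0],0],[[0,0,0],0],[[0,0,0],0],[[0,0,0],0]]'
python3 - <<'E' 2>/dev/null
from h import *
c=magtop('scene');discs(c);discs(shot('top'))
go([548.4,-424,16.5],10.5)
E
```

```text
clock: 68.1
eef_pos: [510.3, 92.9, 127.4]
eef_rot: [1.447, 1.569, 0.059]
wrist_force: [3.8, -0.5, 4.8]
finger_gap: 0.6
clock: 69.35
eef_pos: [509.7, 92.9, 246.6]
eef_rot: [-1.581, 1.57, -2.969]
wrist_force: [-0.4, -0.4, -0.6]
finger_gap: 0.3
scene magtop z [118.7 120.1 122. ] 108 [129 122 115] want <=120; red x [ 29.9  -1.8 128.3] [-30.3  -3.  132.3]
disc 219 [239. 219.] mean [ 433.8 -319.8   15.3] circ [ 433.4 -320. ] 28.9
disc 250 [187. 242.] mean [ 548.4 -422.3   15.3] circ [ 547.4 -422.3] 28.0
disc 325 [459. 240.] mean [ 548.9 -424.2   14.9] circ [ 548.9 -424.7] 28.1
disc 328 [421. 282.] mean [ 434.3 -322.3   14.7] circ [ 434.3 -322.3] 27.5
at [509.8  92.9 246.8] gap 0.4 F [0.2 0.2 0.2] t 69.45 j6 -0.07 spin -0.0 shift [230.3 -56.2 515.3] tooly-> 10.5
```

```bash
python3 -m handwheel '[[[0,-3,30],0],[[0,-5,50],0],[[0,-5,50],0],[[0,-5,50],0],[[0,-5,50],0],[[0,-5,50],0],[[0,-6,50],0],[[0,-6,50],0],[[0,-6,50],0],[[0,-6,45],0]]' 45 30
python3 -m handwheel '[[[0,-4,28],0],[[0,0,12],0],[[0,0,0],0],[[0,0,0],0],[[0,0,0],0],[[40,0,0],0],[[40,0,0],0],[[40,0,0],0],[[0,0,0],0],[[0,0,0],0]]'
python3 - <<'E'
from h import *
go([548.5,-423.6,16.5],10.5)
E
```

```text
clock: 70.7
eef_pos: [544.9, -385.4, 246.7]
eef_rot: [-2.436, 1.571, 2.459]
wrist_force: [0.2, -0.1, -0.4]
finger_gap: 77.2
clock: 71.95
eef_pos: [549.2, -423.9, 129.2]
eef_rot: [0.673, 1.568, -0.714]
wrist_force: [-0.0, 0.2, 1.0]
finger_gap: 77.6
at [ 549.2 -423.9  129.2] gap 77.6 F [-0.   0.2  1. ] t 71.95 j6 -0.89 spin 0.0 shift [112.7  -0.8  -0.7] tooly-> 10.5
```

```bash
python3 -m handwheel '[[[35,-0.8,-0.6],0],[[30,0,0],0],[[20,0,0],0],[[15,0,0],0],[[8,0,0],0],[[4,0,0],0],[[0,0,0],0],[[0,0,0],0],[[0,0,0],0],[[0,0,0],0]]' 45
python3 -m handwheel '[[[0,0,0],0],[[0,0,0],0],[[0,0,0],0],[[0,0,0],0],[[0,0,0],0],[[0,0,0],0],[[0,0,0],0],[[0,0,0],0],[[0,0,0],0],[[0,0,0],0]]' 255 30
python3 -m handwheel '[[[-20,0,0],0],[[-35,0,0],0],[[-35,0,0],0],[[-35,0,0],0],[[-35,0,0],0],[[0,3,-25],0],[[0,5,-45],0],[[0,5,-45],0],[[0,5,-45],0],[[0,5,-45],0]]'
python3 -m handwheel '[[[0,5,-50],0],[[0,5,-50],0],[[0,5,-50],0],[[0,5,-50],0],[[0,5,-50],0],[[0,5,-40],0],[[0,5,-20],0],[[0,0,0],0],[[0,0,0],0],[[0,0,0],0]]'
python3 - <<'E'
from h import *
go(uncl([0.9,-2.2,142]),10.5)
E
```

```text
clock: 73.2
eef_pos: [547.7, -423.3, 15.2]
eef_rot: [0.762, 1.57, -0.626]
wrist_force: [-0.6, 0.0, 0.0]
finger_gap: 77.3
clock: 74.45
eef_pos: [547.6, -423.3, 15.0]
eef_rot: [0.623, 1.571, -0.765]
wrist_force: [1.2, -0.1, -0.2]
finger_gap: 55.1
clock: 75.7
eef_pos: [532.7, -216.1, 176.5]
eef_rot: [0.913, 1.569, -0.475]
wrist_force: [0.5, -0.2, -1.1]
finger_gap: 55.2
clock: 76.95
eef_pos: [511.0, 92.8, 175.2]
eef_rot: [1.059, 1.571, -0.33]
wrist_force: [-0.5, -1.1, -0.7]
finger_gap: 55.1
at [511.   92.8 175.2] gap 55.1 F [-0.5 -1.1 -0.7] t 76.95 j6 -0.07 spin -0.001 shift [33.2 -1.2  0.1] tooly-> 10.5
```

```bash
python3 -m handwheel '[[[0,-1.2,0],0],[[0,0,0],0],[[8,0,0],0],[[8,0,0],0],[[6,0,0],0],[[5,0,0],0],[[4,0,0],0],[[3,0,0],0],[[1,0,0],0],[[0,0,0],0]]'
python3 -m handwheel '[[[0,0,0],0],[[0,0,0],0],[[0,0,0],0],[[0,0,0],0],[[-17,0,0],0],[[-30,0,0],0],[[0,0,0],0],[[0,0,0],0],[[0,0,0],0],[[0,0,0],0]]' 45
python3 -m handwheel '[[[0,0,0],0],[[0,0,0],0],[[0,0,0],0],[[0,0,0],0],[[0,0,0],0],[[0,0,0],0],[[0,0,0],0],[[0,0,0],0],[[0,0,0],0],[[0,0,0],0]]' 255
python3 - <<'E' 2>/dev/null
from h import *
magtop('scene')
go(uncl([0.6,-2.2,127.5]),10.5)
E
```

```text
clock: 78.2
eef_pos: [509.8, 93.5, 140.0]
eef_rot: [1.876, 1.571, 0.489]
wrist_force: [0.5, -0.2, -0.1]
finger_gap: 55.2
clock: 79.45
eef_pos: [509.5, 93.4, 186.5]
eef_rot: [-1.598, 1.57, -2.986]
wrist_force: [0.5, 0.9, -0.3]
finger_gap: 77.2
clock: 80.7
eef_pos: [509.7, 93.5, 186.9]
eef_rot: [-1.919, 1.571, 2.976]
wrist_force: [0.1, 0.5, -0.1]
finger_gap: 0.3
scene magtop z [138.4 140.  142.2] 112 [115 108 102] want <=120; red x [nan nan nan] [-31.4  -2.2 132.8]
at [509.7  93.5 187. ] gap 0.4 F [ 0.1 -0.2 -0.2] t 80.75 j6 -0.07 spin -0.0 shift [59.5 -0.1  1.3] tooly-> 10.5
```

```bash
python3 -m handwheel '[[[20,0,1],0],[[12,0,0],0],[[6,0,0],0],[[5,0,0],0],[[5,0,0],0],[[5,0,0],0],[[4,0,0],0],[[3,0,0],0],[[0,0,0],0],[[0,0,0],0]]'
python3 -m handwheel '[[[0,0,0],0],[[-20,0,0],0],[[-40,0,0],0],[[-30,0,0],0],[[-30,0,0],0],[[0,0,0],0],[[0,0,0],0],[[0,0,0],0],[[0,0,0],0],[[0,0,0],0]]'
python3 - <<'E' 2>/dev/null
from h import *
c=magtop('scene');discs(c);discs(shot('top'))
go([434.1,-321,16.5],10.5)
E
```

```text
clock: 82.0
eef_pos: [510.6, 92.7, 127.8]
eef_rot: [1.595, 1.569, 0.207]
wrist_force: [1.5, 1.6, 5.3]
finger_gap: 0.3
clock: 83.25
eef_pos: [509.9, 92.5, 246.7]
eef_rot: [-1.615, 1.57, -3.003]
wrist_force: [0.3, 0.9, 0.0]
finger_gap: 0.5
scene magtop z [117.9 119.9 122.1] 112 [132 125 118] want <=120; red x [ 29.6  -2.4 128. ] [-30.5  -2.3 132.1]
disc 213 [239. 219.] mean [ 433.6 -320.1   15.5] circ [ 433.2 -320.4] 28.4
disc 318 [421. 282.] mean [ 434.4 -322.9   14.6] circ [ 434.6 -322.7] 27.7
at [509.9  92.5 246.8] gap 0.1 F [ 0.4  0.3 -0. ] t 83.35 j6 -0.07 spin -0.0 shift [ 230.3 -149.8  392.8] tooly-> 10.5
```

```bash
python3 -m handwheel '[[[0,-10,28],0],[[0,-17,44],0],[[0,-17,44],0],[[0,-17,44],0],[[0,-17,44],0],[[0,-17,44],0],[[0,-17,44],0],[[0,-17,44],0],[[0,-14,38],0],[[0,-7,19],0]]' 45 30
python3 -m handwheel '[[[0,0,0],0],[[40,0,0],0],[[40,0,0],0],[[40,0,0],0],[[0,0,0],0],[[0,0,0],0],[[0,0,0],0],[[0,0,0],0],[[0,0,0],0],[[0,0,0],0]]'
python3 - <<'E'
from h import *
go([434.1,-321.3,16.5],10.5)
E
```

```text
clock: 84.6
eef_pos: [433.4, -322.7, 246.7]
eef_rot: [-2.536, 1.571, 2.358]
wrist_force: [0.2, 0.8, 0.6]
finger_gap: 76.6
clock: 85.85
eef_pos: [433.9, -321.3, 127.1]
eef_rot: [0.567, 1.571, -0.821]
wrist_force: [0.2, -0.3, -0.2]
finger_gap: 77.4
at [ 433.9 -321.3  127.1] gap 77.4 F [ 0.2 -0.3 -0.2] t 85.85 j6 -0.89 spin -0.0 shift [1.106e+02 1.000e-01 0.000e+00] tooly-> 10.5
```

```bash
python3 -m handwheel '[[[35,0,0],0],[[30,0,0],0],[[20,0,0],0],[[15,0,0],0],[[8,0,0],0],[[2,0,0],0],[[0,0,0],0],[[0,0,0],0],[[0,0,0],0],[[0,0,0],0]]' 45
python3 -m handwheel '[[[0,0,0],0],[[0,0,0],0],[[0,0,0],0],[[0,0,0],0],[[0,0,0],0],[[0,0,0],0],[[0,0,0],0],[[0,0,0],0],[[0,0,0],0],[[0,0,0],0]]' 255 30
python3 -m handwheel '[[[-20,0,0],0],[[-35,0,0],0],[[-35,0,0],0],[[-35,0,0],0],[[-35,0,0],0],[[0,8,-20],0],[[0,17,-44],0],[[0,17,-44],0],[[0,17,-44],0],[[0,17,-44],0]]'
python3 -m handwheel '[[[0,17,-44],0],[[0,17,-44],0],[[0,17,-44],0],[[0,16,-40],0],[[0,7,-20],0],[[0,0,-5],0],[[0,0,0],0],[[0,0,0],0],[[0,0,0],0],[[0,0,0],0]]'
python3 - <<'E'
from h import *
go(uncl([0.9,-2.2,142]),10.5)
E
```

```text
clock: 87.1
eef_pos: [434.0, -321.3, 17.1]
eef_rot: [0.668, 1.571, -0.72]
wrist_force: [-0.1, 0.4, 0.0]
finger_gap: 77.0
clock: 88.35
eef_pos: [433.9, -321.2, 16.9]
eef_rot: [-0.791, 1.571, -2.179]
wrist_force: [-0.2, -0.1, 1.0]
finger_gap: 55.1
clock: 89.6
eef_pos: [472.5, -112.3, 175.8]
eef_rot: [-2.104, 1.569, 2.791]
wrist_force: [0.7, -0.8, 0.5]
finger_gap: 55.2
clock: 90.85
eef_pos: [509.9, 92.1, 177.0]
eef_rot: [1.703, 1.571, 0.314]
wrist_force: [-0.2, -0.4, -1.8]
finger_gap: 55.3
at [509.9  92.1 177. ] gap 55.3 F [-0.2 -0.4 -1.8] t 90.85 j6 -0.07 spin -0.001 shift [35.  -0.1 -0.4] tooly-> 10.5
```

```bash
python3 -m handwheel '[[[0,0,-0.5],0],[[0,0,0],0],[[8,0,0],0],[[8,0,0],0],[[6,0,0],0],[[5,0,0],0],[[4,0,0],0],[[3,0,0],0],[[1,0,0],0],[[0,0,0],0]]'
python3 -m handwheel '[[[0,0,0],0],[[0,0,0],0],[[0,0,0],0],[[0,0,0],0],[[-15,0,0],0],[[-30,0,0.5],0],[[0,0,0],0],[[0,0,0],0],[[0,0,0],0],[[0,0,0],0]]' 45
python3 -m handwheel '[[[0,0,0],0],[[0,0,0],0],[[0,0,0],0],[[0,0,0],0],[[0,0,0],0],[[0,0,0],0],[[0,0,0],0],[[0,0,0],0],[[0,0,0],0],[[0,0,0],0]]' 255
python3 - <<'E' 2>/dev/null
from h import *
magtop('scene')
go(uncl([0.6,-2.2,127.5]),10.5)
E
```

```text
clock: 92.1
eef_pos: [509.8, 93.0, 142.0]
eef_rot: [1.883, 1.571, 0.496]
wrist_force: [-0.1, 0.8, -0.1]
finger_gap: 55.3
clock: 93.35
eef_pos: [509.7, 92.5, 186.4]
eef_rot: [-1.654, 1.57, -3.041]
wrist_force: [0.5, -0.3, -0.1]
finger_gap: 77.7
clock: 94.6
eef_pos: [509.9, 92.5, 186.9]
eef_rot: [-0.773, 1.571, -2.161]
wrist_force: [0.7, -0.4, 0.2]
finger_gap: 0.5
scene magtop z [138.3 139.8 141.7] 108 [118 112 106] want <=120; red x [ 35.1  -4.  134.3] [-31.3  -2.5 132.6]
at [509.9  92.5 186.9] gap 0.5 F [-0.1 -0.   0.3] t 94.65 j6 -0.07 spin -0.0 shift [59.4 -0.1  0.3] tooly-> 10.5
```

```bash
python3 -m handwheel '[[[20,0,0],0],[[12,0,0],0],[[6,0,0],0],[[5,0,0],0],[[5,0,0],0],[[5,0,0],0],[[4,0,0],0],[[3,0,0],0],[[0,0,0],0],[[0,0,0],0]]'
python3 -m handwheel '[[[0,0,0],0],[[-20,0,0],0],[[-40,0,0],0],[[-30,0,0],0],[[-30,0,0],0],[[0,0,40],0],[[0,0,40],0],[[0,0,40],0],[[0,0,40],0],[[0,0,20],0]]'
python3 - <<'E' 2>/dev/null
from h import *
c=magtop('scene');C=cl(world(c))
cv2.imwrite('pics/s9c.png',cv2.resize(c['pixels'][200:300,340:480,::-1],None,fx=5,fy=5,interpolation=cv2.INTER_CUBIC))
m=(np.hypot(C[:,:,0]-.6,C[:,:,1]+2.2)<22)&(abs(C[:,:,2]-120)<8);P=C[m];A=np.c_[P[:,:2],np.ones(len(P))]
print('disc plane slopes',np.linalg.lstsq(A,P[:,2],rcond=None)[0].round(3))
discs(shot('top'));print(tool()[2]['clock'])
for d in manip.cut_out('jaw','top')[:1]:print(d['confidence'])
E
```

```text
clock: 95.9
eef_pos: [510.6, 92.5, 127.9]
eef_rot: [1.462, 1.569, 0.074]
wrist_force: [0.1, -0.6, 6.7]
finger_gap: 0.5
clock: 97.15
eef_pos: [542.8, -86.0, 247.0]
eef_rot: [-2.595, 1.571, 2.299]
wrist_force: [-0.2, 0.4, -0.0]
finger_gap: 0.6
scene magtop z [118.4 120.  122.1] 111 [195 186 176] want <=120; red x [ 31.8  -2.1 129.8] [-30.3  -3.  132.1]
disc plane slopes [1.20000e-02 3.00000e-03 1.20165e+02]
97.25
0.83
```

View pics/s9c.png

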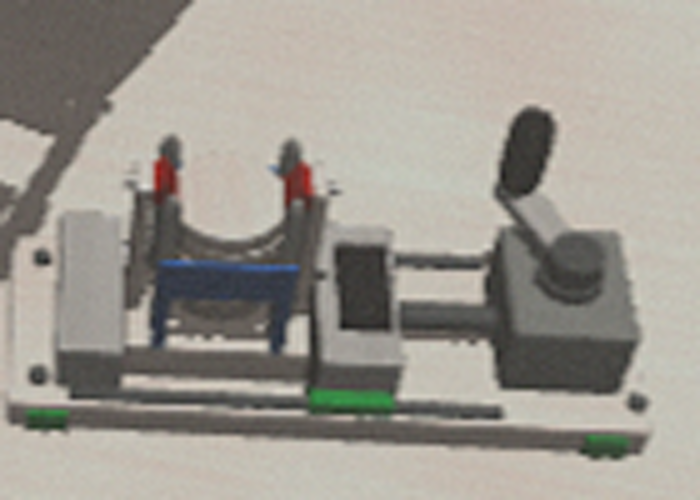

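The top disc sits level at 120.2 mm under both red catches (crop (165,175) and (300,185)). The jaw is still against the base and no bare disc is left on the mat, so I'm handing in.

```bash
python3 -c "
from cell import manip
print(manip.sign_off())"
```

```text
the job is handed in; nothing more can be done
None
```

The magazine is clamped upright on the bed. All five bare discs are loaded and pressed below both catches, and I handed the job in at about 97 s. No verdict was reported.

**What happened on the way**
- The grip slackened while I carried the magazine, and it dropped tilted about 20° against the fixed jaw. I gripped it again by the tie plates, set it upright between the jaws and cranked to about 10.5 rad.
- One disc was knocked aside during the run. I found it again with both cameras and picked it up from its new place.

**Last checks**
- **Discs:** after each press the top face read 119.7 to 120.2 mm, where 120 mm is flush below the catches. The last disc lies level to about 0.01 rad. No bare disc is left on the mat.
- **Magazine:** its axis was about 2 mm off the clamp's centre line and square to it when I measured after cranking. The final picture shows the jaw still against the base.
- **Jaw force:** I could not measure this. I take it as sufficient from the crank angle, which is past the touch point of 10.05 rad and near the stop at 10.55.
- **Look-alikes and bystanders:** I reached for none of them, but I did not re-measure the spacers and other objects at the end.
- **Disagreement:** the two cameras differed by about 1 to 3 mm on positions, so I used averages.

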